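Put the pantry stock cards up under the clips

ROBOT

A 6-joint arm with a two-finger parallel gripper is mounted at the origin on the work surface. World frame = base frame: x ahead of the robot, y to its left, z up, the work surface at z = 0. Lengths are in mm, angles in rad, forces in N, time in s.
With the tool pointing down it reaches from about 350 to 975 mm from the base axis. Payload 7.1 kg.
Tool frame: the origin (TCP) lies at the very end of the fingers, on their centre line; the grasp point (between the pads) lies 19 mm behind it (ctrl.grasp_offset is the distance from the TCP to the grasp point, in mm); z points along the fingers, y is the line along which they close (so a half turn about z gives the same grasp; the last joint's range is limited). The gripper opens to 88 mm and grips with 3 to 60 N. Pads are 20 mm wide; open, the fingers measure 115 mm over their backs; the gripper's body (75 mm by 178 mm) begins 61 mm behind the grasp point.
Start: joints at [1.213, 0.423, 1.63, -0, 1.089, -0.019], TCP at [207.69, 589.465, 199.775] pointing down, gripper open.
Joint ranges: [-3, 3], [-0.9, 2.11], [0.09, 2.58], [-1.31, 4.45], [0.11, 2.69], [-2.54, 2.54]. Speed limits (rad/s): [2.39, 2.39, 3.01, 3.14, 3.14, 3.14].

INTERFACE

Orientations are given as a rotation vector (axis times angle).
In Python, from workcell import ctrl, viewer, ticket, models gives the robot as it stands.
- The arm moves only by the tool play_rows, never from a script. Its arguments are lists of equal length, an entry for each row: "dp": the shift along the world's x, y, z in mm, a list of three; "yaw": the turn about the world's z in degrees. In form: {"dp": [[tx, ty, tz], ...], "yaw": [yaw, ...]}. A call has 1 to 8 rows; each row shifts and turns the commanded pose from where the row before left it; what a row does not reach is not made up. A row lasts 1/12 s, in which the tool goes at most 41.7 mm and 7.16 degrees, less where a joint would pass 70% of its speed; a pose out of reach is approached as far as the arm can. A call is refused whole if a number of a shift passes 41.7 or a number of a turn 7.16, either way. A call with a gripper value outside its range is refused whole. "gripper" is the closure, from 0 (fully open) to 1 (shut), set as the call begins (left out, the last holds). The fingers move at their own pace and stop on an object; the grip force is fixed at half the most. Time passes only in rows, so rows that do not move let the fingers close. It gives the time, the measured TCP pose, the force, the opening and the grip force at its end, in the units of the state.
- ctrl.get_obs(): the state, without advancing time (a new reading comes with each control period).
- viewer.get_image(name): name is "side" or "top"; returns a dict with "pixels" (420x560x3 uint8, red, green, blue), "range_z" (420x560 float32, mm along the optical axis (not along the pixel's ray), 0 where there is no reading), "fx", "fy", "cx", "cy" (pixels), "dist_coeffs" ([k1, k2, p1, p2, k3] as OpenCV has them; the pictures are not rectified), "T" (4x4, takes a point from camera to world coordinates). Camera axes: x right, y up, looking along -z (the intrinsics and any distortion apply to the point x, -y, -z); pixel columns grow to the right and rows downward; lengths in mm; the calibration is good to about 2 mm. A picture is of the moment at which its call begins.
- ticket.close_job(): hands the job in; it is judged then, once.
Trained networks look in a picture, given as the dict that the camera call returned (one of the last four; its "shot" number tells which), for a name from the list of things; names that differ only in an ending like _2 or _b are one class to them, and where a whole thing is asked for, a point or a joint stands for the part that bears it (a point fixed in the world has none). Each returns a list of dicts, best first, with "conf" (0 to 1); they miss things now and then, are a little off and sometimes report something else, mostly with a low value. They report only what shows in the picture. A call takes as long as a camera call.
- models.look_for(picture, name): "bbox" ([centre column, centre row, width, height] in pixels, round what is visible of it).
- models.landmark_of(picture, name): "location" ([column, row] in pixels: a listed point, or the origin of a listed thing).
The state is a dict: "t": time; "qpos": joint angles; "qvel": joint speeds; "joint_torque": joint torques, N m; "ee_pos": TCP position; "orientation": TCP orientation; "ft_force": force on the tool from outside, world axes, zero at the start; "moment": the same for the moment, N m; "width": finger opening in mm; "grasp_force": force on a finger pad.
Only numpy, scipy, OpenCV 4.12 (cv2) and the standard library are available. Lean on these libraries where they do the work, as an engineer would, in place of code of your own. Each camera call takes 0.05 s, during which the arm holds its last target. There are 200 camera calls.

TASK

Pull the cabinet's drawer well open, take out every stock card in it and slide each one, plain edge first, flat along the clip board and straight under a sprung clip of its own until it reaches the stop, letting the card's edge lift the clip. When all cards are up, push the drawer fully shut, and leave the bottle, the jar and the basket where they stand.

Things in the scene. Friction and masses are not known exactly. Their poses are not given: they have to be found in the camera images.
- cabinet: low wooden one-drawer cabinet standing on the worktop, 190 deep x 310 wide x 80 mm tall, fixed. Origin: underside, middle of the front edge of the carcase. x points into the cabinet (away from its white drawer front), y along its front, z up. The white drawer front is 14 mm thick and stands before the carcase (x -14 to 0 mm with the drawer shut), its top edge 74 mm above the worktop
- drawer (a joint): how far the drawer is out along the cabinet's -x, in m: 0 shut, 0.17 at its stop; about 1.5 N of friction, stays where left. Inside, a shallow tray 158 mm deep (from x = 0 with the drawer shut), 276 mm wide, floor 14 mm above the worktop, side walls 12 mm and back wall 16 mm above the floor. Out by 0.16 or more, all cards are clear of the cabinet's top
- drawer_handle (a point): middle of the drawer's steel bar handle, which moves with the drawer: a 10 mm thick round bar, 110 mm long along the cabinet's y, 50 mm above the worktop; its centre stands 42 mm off the white front (cabinet x = -56 mm when shut), so a finger goes down behind it
- board: dark wooden clip board lying fixed on the worktop, 215 x 310 mm, 10 mm thick (its top 10 mm above the worktop). Origin: underside, below the middle of the row of clip lips. x points under the clips (the way cards are slid in), y along the row of clips, z up. The board reaches from x = -145 to +70 mm. A steel stop bar, 10 mm high, faces the cards at x = +40 mm
- clip1 (a joint): lift angle (rad) of the sprung steel clip at y = +112 mm of the board: 0 at rest, lip 2 mm above the board; about 0.08 over a card. Spring 2 N at the lip. 60 mm wide, hinged 50 mm behind the lip, top 30 mm above the worktop. Before the lip it flares up for 26 mm to 12 mm above the board, so a card pushed in flat lifts it with its edge (push 3 to 15 N; do not press it on the board)
- clip1_mouth (a point): point on the board's top face below the middle of the lip of the clip at y = +112 mm of the board; axes as the board's. The stop bar is 40 mm further along x
- clip2 (a joint): lift angle (rad) of the sprung steel clip at y = +37 mm of the board: 0 at rest, lip 2 mm above the board; about 0.08 over a card. Spring 2 N at the lip. 60 mm wide, hinged 50 mm behind the lip, top 30 mm above the worktop. Before the lip it flares up for 26 mm to 12 mm above the board, so a card pushed in flat lifts it with its edge (push 3 to 15 N; do not press it on the board)
- clip2_mouth (a point): point on the board's top face below the middle of the lip of the clip at y = +37 mm of the board; axes as the board's. The stop bar is 40 mm further along x
- clip3 (a joint): lift angle (rad) of the sprung steel clip at y = -37 mm of the board: 0 at rest, lip 2 mm above the board; about 0.08 over a card. Spring 2 N at the lip. 60 mm wide, hinged 50 mm behind the lip, top 30 mm above the worktop. Before the lip it flares up for 26 mm to 12 mm above the board, so a card pushed in flat lifts it with its edge (push 3 to 15 N; do not press it on the board)
- clip3_mouth (a point): point on the board's top face below the middle of the lip of the clip at y = -37 mm of the board; axes as the board's. The stop bar is 40 mm further along x
- clip4 (a joint): lift angle (rad) of the sprung steel clip at y = -112 mm of the board: 0 at rest, lip 2 mm above the board; about 0.08 over a card. Spring 2 N at the lip. 60 mm wide, hinged 50 mm behind the lip, top 30 mm above the worktop. Before the lip it flares up for 26 mm to 12 mm above the board, so a card pushed in flat lifts it with its edge (push 3 to 15 N; do not press it on the board)
- clip4_mouth (a point): point on the board's top face below the middle of the lip of the clip at y = -112 mm of the board; axes as the board's. The stop bar is 40 mm further along x
- card1: plywood stock card 120 x 50 x 6 mm, 60 g, at first flat in the drawer (three or four of the four are there). Origin: centre of underside; x points to the plain rounded leading edge, which goes under a clip. On top a dark finger bar to pinch from above: 36 mm long along x, 10 mm thick along y, middle at x = -36 mm, top 40 mm above the underside. Cards are alike; any card may go under any clip
- card2: plywood stock card 120 x 50 x 6 mm, 60 g, at first flat in the drawer (three or four of the four are there). Origin: centre of underside; x points to the plain rounded leading edge, which goes under a clip. On top a dark finger bar to pinch from above: 36 mm long along x, 10 mm thick along y, middle at x = -36 mm, top 40 mm above the underside. Cards are alike; any card may go under any clip
- card3: plywood stock card 120 x 50 x 6 mm, 60 g, at first flat in the drawer (three or four of the four are there). Origin: centre of underside; x points to the plain rounded leading edge, which goes under a clip. On top a dark finger bar to pinch from above: 36 mm long along x, 10 mm thick along y, middle at x = -36 mm, top 40 mm above the underside. Cards are alike; any card may go under any clip
- card4: plywood stock card 120 x 50 x 6 mm, 60 g, at first flat in the drawer (three or four of the four are there). Origin: centre of underside; x points to the plain rounded leading edge, which goes under a clip. On top a dark finger bar to pinch from above: 36 mm long along x, 10 mm thick along y, middle at x = -36 mm, top 40 mm above the underside. Cards are alike; any card may go under any clip
- sauce: bystander: brown sauce bottle, 60 mm across, 200 mm tall, standing on the worktop; origin: centre of the underside
- spice: bystander: spice jar, 48 mm across, 85 mm tall, standing on top of the cabinet; origin: centre of the underside
- basket: bystander: white basket of garlic, about 156 mm across, 90 mm tall (garlic up to 130 mm), on the worktop; origin: centre of the underside

How it is judged (in metres and radians):
On the way, in this order (a step that is already met when the one before it is completed fails the run):
1. the drawer is pulled well open (at least 120 mm) (value of joint drawer above 0.12 m), for 0.2 s.
2. every card is under a clip of its own, up to the stop (((x of card1 in the frame of clip1_mouth between -0.032 and -0.014 m and y of card1 in the frame of clip1_mouth between -0.015 and 0.015 m and z of card1 in the frame of clip1_mouth between -0.004 and 0.004 m and value of joint clip1 above 0.04 rad) or (x of card1 in the frame of clip2_mouth between -0.032 and -0.014 m and y of card1 in the frame of clip2_mouth between -0.015 and 0.015 m and z of card1 in the frame of clip2_mouth between -0.004 and 0.004 m and value of joint clip2 above 0.04 rad) or (x of card1 in the frame of clip3_mouth between -0.032 and -0.014 m and y of card1 in the frame of clip3_mouth between -0.015 and 0.015 m and z of card1 in the frame of clip3_mouth between -0.004 and 0.004 m and value of joint clip3 above 0.04 rad) or (x of card1 in the frame of clip4_mouth between -0.032 and -0.014 m and y of card1 in the frame of clip4_mouth between -0.015 and 0.015 m and z of card1 in the frame of clip4_mouth between -0.004 and 0.004 m and value of joint clip4 above 0.04 rad)) and angle between the x axis of each of card1, card2, card3, card4 and the x axis of board, either way round below 0.2 rad and angle between each of card1, card2, card3, card4's own z axis and vertical below 0.12 rad and ((x of card2 in the frame of clip1_mouth between -0.032 and -0.014 m and y of card2 in the frame of clip1_mouth between -0.015 and 0.015 m and z of card2 in the frame of clip1_mouth between -0.004 and 0.004 m and value of joint clip1 above 0.04 rad) or (x of card2 in the frame of clip2_mouth between -0.032 and -0.014 m and y of card2 in the frame of clip2_mouth between -0.015 and 0.015 m and z of card2 in the frame of clip2_mouth between -0.004 and 0.004 m and value of joint clip2 above 0.04 rad) or (x of card2 in the frame of clip3_mouth between -0.032 and -0.014 m and y of card2 in the frame of clip3_mouth between -0.015 and 0.015 m and z of card2 in the frame of clip3_mouth between -0.004 and 0.004 m and value of joint clip3 above 0.04 rad) or (x of card2 in the frame of clip4_mouth between -0.032 and -0.014 m and y of card2 in the frame of clip4_mouth between -0.015 and 0.015 m and z of card2 in the frame of clip4_mouth between -0.004 and 0.004 m and value of joint clip4 above 0.04 rad)) and ((x of card3 in the frame of clip1_mouth between -0.032 and -0.014 m and y of card3 in the frame of clip1_mouth between -0.015 and 0.015 m and z of card3 in the frame of clip1_mouth between -0.004 and 0.004 m and value of joint clip1 above 0.04 rad) or (x of card3 in the frame of clip2_mouth between -0.032 and -0.014 m and y of card3 in the frame of clip2_mouth between -0.015 and 0.015 m and z of card3 in the frame of clip2_mouth between -0.004 and 0.004 m and value of joint clip2 above 0.04 rad) or (x of card3 in the frame of clip3_mouth between -0.032 and -0.014 m and y of card3 in the frame of clip3_mouth between -0.015 and 0.015 m and z of card3 in the frame of clip3_mouth between -0.004 and 0.004 m and value of joint clip3 above 0.04 rad) or (x of card3 in the frame of clip4_mouth between -0.032 and -0.014 m and y of card3 in the frame of clip4_mouth between -0.015 and 0.015 m and z of card3 in the frame of clip4_mouth between -0.004 and 0.004 m and value of joint clip4 above 0.04 rad)) and ((x of card4 in the frame of clip1_mouth between -0.032 and -0.014 m and y of card4 in the frame of clip1_mouth between -0.015 and 0.015 m and z of card4 in the frame of clip1_mouth between -0.004 and 0.004 m and value of joint clip1 above 0.04 rad) or (x of card4 in the frame of clip2_mouth between -0.032 and -0.014 m and y of card4 in the frame of clip2_mouth between -0.015 and 0.015 m and z of card4 in the frame of clip2_mouth between -0.004 and 0.004 m and value of joint clip2 above 0.04 rad) or (x of card4 in the frame of clip3_mouth between -0.032 and -0.014 m and y of card4 in the frame of clip3_mouth between -0.015 and 0.015 m and z of card4 in the frame of clip3_mouth between -0.004 and 0.004 m and value of joint clip3 above 0.04 rad) or (x of card4 in the frame of clip4_mouth between -0.032 and -0.014 m and y of card4 in the frame of clip4_mouth between -0.015 and 0.015 m and z of card4 in the frame of clip4_mouth between -0.004 and 0.004 m and value of joint clip4 above 0.04 rad))), for 0.2 s.
At the end, for the whole second after the job is handed in: Every card lies flat on the board at rest under a clip that it holds lifted, its leading edge within 12 mm of the stop bar, its centre within 15 mm sideways of the clip's middle and within 0.2 rad of straight; the drawer is shut to within 6 mm (all of step 2 and linear speed of each of card1, card2, card3, card4 below 0.02 m/s and value of joint drawer below 0.006 m); the robot touches nothing.
It fails at once if the sauce bottle is pushed more than 3 cm from its place or tipped over (distance of sauce from where it was at the start of the episode above 0.03 m or angle between sauce's own z axis and vertical above 0.5 rad).
It fails at once if the spice jar is pushed more than 3 cm from its place or tipped over (distance of spice from where it was at the start of the episode above 0.03 m or angle between spice's own z axis and vertical above 0.5 rad).
It fails at once if the garlic basket is pushed more than 3 cm from its place or tipped over (distance of basket from where it was at the start of the episode above 0.03 m or angle between basket's own z axis and vertical above 0.5 rad).
Of card1, card2, card3, card4 only 3 to 4 are there at a start; the rules pass over those that are not, and their reading is None.
At some moment in a run one of card1, card2, card3, card4 may be knocked a few centimetres aside while the robot is not near it.
Once in a run the grip may slacken for a moment while it holds something.
It also fails if it takes over 200 s, if anything falls off the work surface, if the arm or the gripper's body presses on something with over 40 N, if the wrist force passes 120 N, or if a joint passes its speed limit or range.

## Working session

There is one attempt and no reset: what is moved stays moved. The work goes in short steps, Python scripts to look and compute and a tool call to move; the robot and the scene stay as the last step left them, time stands still between calls to the robot, and variables do not carry over. Pictures are saved under pics/ and viewed, at most 14 in all, crops included, and the job is handed in when it is done.

Besides the shell and the picture viewer there is one more tool, called after "Call:" as a command line: name --pt "numbers of a row" for each row, then --argument value for the rest. play_rows: Moves the arm, as the interface text tells. Its arguments: {"type":"object","properties":{"dp":{"type":"array"},"yaw":{"type":"array"},"gripper":{"type":"number"}},"required":["dp","yaw"]}

```bash
mkdir -p pics
cat > h.py <<'E'
import numpy as np, cv2
from workcell import ctrl, viewer, ticket, models
def px2w(im,u,v,z=None):
    """pixel -> world; z given: intersect with plane, else depth"""
    K=np.array([[im['fx'],0,im['cx']],[0,im['fy'],im['cy']],[0,0,1.]])
    a,b=cv2.undistortPoints(np.array([[[u,v]]],float),K,np.array(im['dist_coeffs'],float))[0,0]
    T=np.array(im['T']); d=np.array([a,-b,-1.])
    if z is None:
        return (T@np.r_[d*im['range_z'][int(round(v)),int(round(u))],1])[:3]
    r=T[:3,:3]@d; return T[:3,3]+r*(z-T[2,3])/r[2]
def save(im,n): cv2.imwrite('pics/'+n,cv2.cvtColor(np.array(im['pixels']),cv2.COLOR_RGB2BGR))
E
python3 - <<'E'
from h import *
s=ctrl.get_obs(); print(s)
for n in('top','side'):
    im=viewer.get_image(n); save(im,n+'0.png'); print(n,np.array(im['T']).round(2).tolist(),im['fx'])
    for k in 'cabinet drawer_handle board clip1_mouth clip2_mouth clip3_mouth clip4_mouth card1 sauce spice basket'.split():
        z={'cabinet':0,'drawer_handle':50,'board':0,'card1':14,'spice':80}.get(k,10 if 'mouth' in k else 0)
        for o in models.landmark_of(im,k)[:4]:
            print(k,round(o['conf'],2),np.round(o['location']),px2w(im,*o['location'],z).round(1))
E
```

```text
{'t': 0.0, 'qpos': array([ 1.21299018e+00,  4.23823034e-01,  1.63067766e+00,  3.81471376e-07,
        1.08860404e+00, -1.89770718e-02]), 'qvel': array([-1.94472944e-03, -5.45591578e-04,  9.44228762e-05, -1.54251970e-04,
        1.57239749e-03, -1.58358017e-04]), 'joint_torque': array([-1.98927206e-03, -5.44620574e+01, -2.73663014e+01,  6.42256765e-02,
        2.27167964e-02, -1.34083111e-04]), 'ee_pos': array([207.49606319, 588.92929138, 199.01769088]), 'orientation': array([-5.29641483e-01, -3.09633615e+00,  2.33284049e-03]), 'ft_force': array([0.35613856, 0.4543972 , 0.1786382 ]), 'moment': array([-0.0119425 , -0.00170478, -0.0012718 ]), 'grasp_force': 0.0, 'width': 87.84296270298002}
top [[-0.02, 1.0, -0.07, 461.9], [-1.0, -0.02, 0.01, 9.76], [0.01, 0.07, 1.0, 1873.63], [0.0, 0.0, 0.0, 1.0]] 498.3989960170886
cabinet 0.76 [214. 215.] [608.8 224.4   0. ]
drawer_handle 0.89 [214. 230.] [549.2 220.5  50. ]
board 0.84 [324. 219.] [ 583.3 -189.4    0. ]
clip1_mouth 0.82 [291. 219.] [588.5 -63.2  10. ]
clip2_mouth 0.83 [311. 218.] [ 589.8 -139.4   10. ]
clip2_mouth 0.54 [321. 217.] [ 59
[... 580 characters left out ...]
drawer_handle 0.87 [236. 181.] [532.3 218.   50. ]
board 0.72 [334. 259.] [ 587.9 -187.2    0. ]
clip1_mouth 0.58 [308. 236.] [580.4 -80.7  10. ]
clip2_mouth 0.57 [327. 249.] [ 590.1 -153.2   10. ]
clip2_mouth 0.43 [252. 154.] [678.9 329.9  10. ]
clip3_mouth 0.7 [343. 261.] [ 597.5 -215.    10. ]
clip4_mouth 0.59 [363. 277.] [ 600.9 -292.9   10. ]
card1 0.54 [174. 156.] [457.4 497.7  14. ]
card1 0.42 [254. 152.] [684.8 330.2  14. ]
card1 0.38 [261. 168.] [656.2 248.1  14. ]
card1 0.38 [279. 171.] [693.2 197.9  14. ]
sauce 0.85 [391. 351.] [ 499.  -493.8    0. ]
spice 0.78 [264. 137.] [718.2 307.8  80. ]
spice 0.23 [337. 258.] [ 550.9 -231.8   80. ]
basket 0.57 [173. 155.] [464.8 523.9   0. ]
```

Run:
```python
import cv2
a=cv2.imread('pics/top0.png');cv2.imwrite('pics/top0c.png',cv2.resize(a[150:300,80:440],None,fx=2.2,fy=2.2,interpolation=cv2.INTER_CUBIC))
```

```text
(no output)
```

View pics/top0c.png

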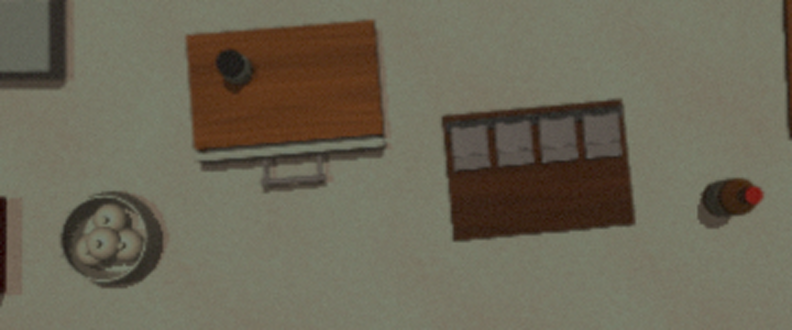

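View pics/side0.png

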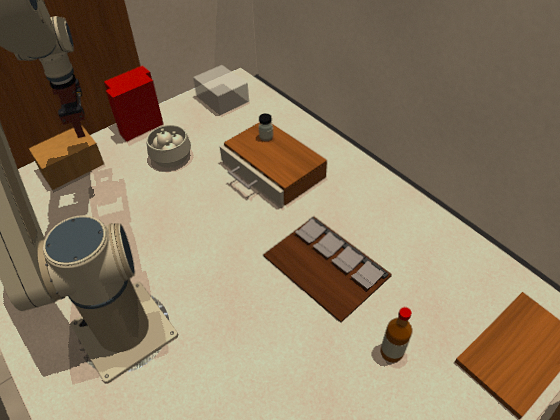

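The top crop shows the drawer shut. In crop pixels, the handle is at about (295,180), the cabinet front edge runs (198,152) to (384,142), the four clips sit at (470–603,140), and the bottle (735,195) and basket (110,240) are clear of both. Next I fit the cabinet and board poses.

Run:
```python
from h import *
a=cv2.imread('pics/top0.png')
im=viewer.get_image('top')
D=im['range_z'];H,W=D.shape
K=np.array([[im['fx'],0,im['cx']],[0,im['fy'],im['cy']],[0,0,1.]])
g=np.stack(np.meshgrid(np.arange(W),np.arange(H)),-1).reshape(-1,1,2).astype(float)
n=cv2.undistortPoints(g,K,np.array(im['dist_coeffs'],float))[:,0]
P=np.c_[n[:,0],-n[:,1],-np.ones(len(n))]*D.reshape(-1,1)
T=np.array(im['T']);P=P@T[:3,:3].T+T[:3,3]
x,y,z=P.T
def rect(m,name):
    r=cv2.minAreaRect(P[m][:,:2].astype(np.float32)); print(name,m.sum(),r, np.median(P[m][:,2]), cv2.boxPoints(r).round().tolist())
# depth clean-up: largest component
def comp(m):
    m=cv2.morphologyEx(m.reshape(H,W).astype(np.uint8),cv2.MORPH_OPEN,np.ones((3,3)))
    k,l,s,_=cv2.connectedComponentsWithStats(m); return (l==1+np.argmax(s[1:,4])).ravel()
rect(comp((z>76)&(z<92)&(x>560)&(x<850)&(y>0)&(y<450)),'cab')
hsv=cv2.cvtColor(np.array(im['pixels']),cv2.COLOR_RGB2HSV).reshape(-1,3)
print('boardcorners',[px2w(im,80+u/2.2,150+v/2.2,10).round().tolist() for u,v in((443,116),(621,100),(634,223),(454,240))])
print('cabcorners',[px2w(im,80+u/2.2,150+v/2.2,80).round().tolist() for u,v in((187,36),(374,22),(384,138),(196,150))])
print('handle ends',[px2w(im,80+u/2.2,150+v/2.2,50).round().tolist() for u,v in((264,186),(326,181))])
print('floor z',np.median(z[(x>400)&(x<480)&(y>-100)&(y<100)]))
rect(comp((z>6)&(z<45)&(x>400)&(x<700)&(y>-400)&(y<0)),'board')
```

```text
cab 716 ((701.3387451171875, 180.39456176757812), (186.79266357421875, 145.03900146484375), 6.5356831550598145) 81.08297608864359 [[600.0, 242.0], [617.0, 98.0], [802.0, 119.0], [786.0, 263.0]]
boardcorners [[649.0, -28.0, 10.0], [670.0, -333.0, 10.0], [460.0, -348.0, 10.0], [438.0, -42.0, 10.0]]
cabcorners [[783.0, 391.0, 80.0], [800.0, 84.0, 80.0], [608.0, 71.0, 80.0], [595.0, 378.0, 80.0]]
handle ends [[535.0, 272.0, 50.0], [541.0, 170.0, 50.0]]
floor z 9.986593379423311
board 2078 ((593.310302734375, -185.57901000976562), (138.91253662109375, 309.01104736328125), 5.625434398651123) 18.905632877289122 [[509.0, -39.0], [539.0, -346.0], [678.0, -333.0], [647.0, -25.0]]
```

Call:
play_rows --pt "27 -30 0" --pt "27 -30 0" --pt "27 -30 0" --pt "27 -30 0" --pt "27 -30 0" --pt "27 -30 0" --pt "27 -30 0" --pt "27 -30 0" --yaw '[-7, -7, -7, -7, -7, -7, -7, -7]' --gripper 0.58

```text
t: 1.92
ee_pos: [424.7, 347.9, 200.0]
orientation: [1.929, 2.48, 0.001]
ft_force: [0.3, -0.3, 0.6]
width: 38.7
grasp_force: 0.0
```

Call:
play_rows --pt "29 -30 -10" --pt "29 -30 -10" --pt "29 -30 -10" --pt "29 -34 -10" --pt "0 0 -20" --pt "0 0 -20" --pt "0 0 0" --yaw '[-7, -4, 0, 0, 0, 0, 0]'

```text
t: 2.5
ee_pos: [532.7, 229.2, 118.1]
orientation: [-2.151, -2.286, 0.009]
ft_force: [-1.3, -0.8, -0.7]
width: 36.8
grasp_force: 0.0
```

Run:
```python
from h import *
im=viewer.get_image('side')
for v in range(168,196,2):
    r=[]
    for u in range(222,262,3):
        p=px2w(im,u,v); r.append('%d,%d,%d'%tuple(p) if 35<p[2]<62 and p[0]<585 else '.')
    print(v,' '.join(r))
```

```text
168 . . . . . 571,268,50 581,264,46 . . . . . . .
170 . . . . 555,260,56 569,265,44 580,265,37 . 583,232,58 . . . . .
172 . . 538,272,48 541,258,57 . . . . 583,233,49 . . . . .
174 . . . 539,257,49 . . . . . . . . . .
176 . . . . 544,247,44 . . . . . . . . .
178 . . . . . 541,225,53 . . . . . . . .
180 . . . . . 537,220,50 544,213,51 . . . . . . .
182 . . . . . . 538,204,53 547,201,49 . . . 575,172,53 . .
184 . . . . . . . 539,188,55 548,185,52 . 566,177,46 . . .
186 . . . . . . . . 542,177,52 551,173,50 . . . .
188 . . . . . . . . . 548,170,45 . . . .
190 . . . . . . . . . . . . . .
192 . . . . . . . . . . . . . .
194 . . . . . . . . . . . . . .
```

Call:
play_rows --pt "10 -8 -24" --pt "0 0 -30" --pt "0 0 -20" --pt "0 0 -13" --pt "0 0 0" --yaw '[0, 0, 0, 0, 0]'

```text
t: 2.97
ee_pos: [543.2, 223.2, 33.1]
orientation: [-2.149, -2.29, 0.004]
ft_force: [-0.7, -0.2, -0.2]
width: 36.5
grasp_force: 0.0
```

Call:
play_rows --pt "0 0 0" --pt "0 0 0" --pt "0 0 0" --pt "0 0 0" --pt "0 0 0" --yaw '[0, 0, 0, 0, 0]' --gripper 0.95

```text
t: 3.38
ee_pos: [545.1, 223.4, 35.6]
orientation: [2.15, 2.289, 0.002]
ft_force: [0.2, 0.6, 0.0]
width: 7.3
grasp_force: 0.0
```

Call:
play_rows --pt "0 0 0" --pt "0 0 0" --pt "0 0 0" --yaw '[0, 0, 0]'

```text
t: 3.63
ee_pos: [544.6, 223.1, 34.7]
orientation: [2.151, 2.29, 0.0]
ft_force: [-0.5, 1.0, 0.5]
width: 4.3
grasp_force: 0.0
```

Run:
```python
from h import *
im=viewer.get_image('side'); save(im,'s1.png')
a=cv2.imread('pics/s1.png')[100:240,160:340];cv2.imwrite('pics/s1c.png',cv2.resize(a,None,fx=4,fy=4,interpolation=cv2.INTER_CUBIC))
```

```text
(no output)
```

View pics/s1c.png

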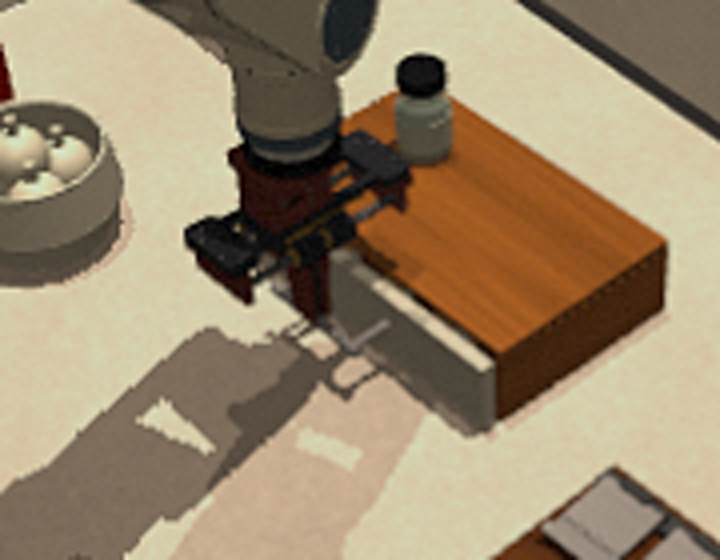

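The crop shows the fingers closed at about (315,310), with the handle bar running from (280,285) to (345,345) in front of their tips. They seem hooked behind the bar. I'll pull a little and check.

Call:
play_rows --pt "-10 -1 0" --pt "-15 -1 0" --pt "-15 -1 0" --pt "-15 -1 0" --pt "0 0 0" --yaw '[0, 0, 0, 0, 0]'

```text
t: 4.1
ee_pos: [485.5, 218.2, 34.0]
orientation: [-2.149, -2.289, 0.006]
ft_force: [-0.6, -0.7, -0.1]
width: 4.4
grasp_force: 0.0
```

Run:
```python
from h import *
im=viewer.get_image('side'); save(im,'s2.png')
a=cv2.imread('pics/s2.png')[100:240,160:340];cv2.imwrite('pics/s2c.png',cv2.resize(a,None,fx=4,fy=4,interpolation=cv2.INTER_CUBIC))
```

```text
(no output)
```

View pics/s2c.png

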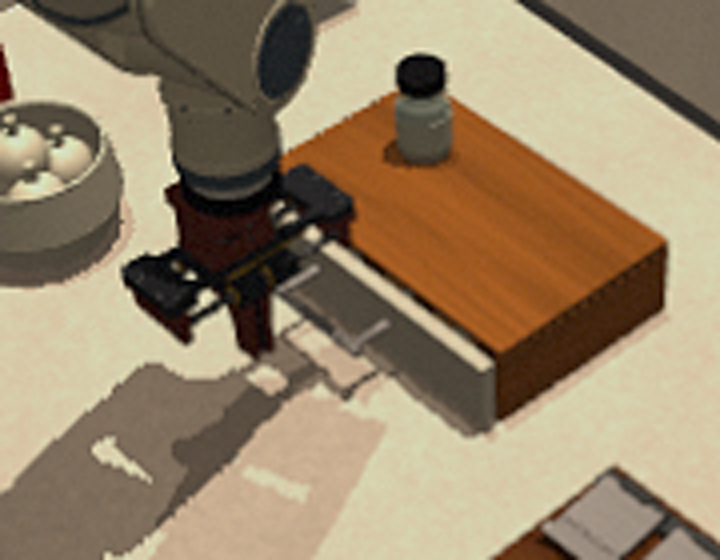

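Run:
```python
from h import *
for n in('side','top'):
    im=viewer.get_image(n)
    for k,z in(('drawer_handle',50),('cabinet',0)):
        for o in models.landmark_of(im,k)[:2]: print(n,k,round(o['conf'],2),np.round(o['location'],1),px2w(im,*o['location'],z).round(1),px2w(im,*o['location']).round(1))
    if n=='side':
        print('floor',[px2w(im,*p).round(0).tolist() for p in((240,230),(270,240),(300,300))])
        print('tip',[px2w(im,160+u/4,100+v/4,z).round().tolist() for u,v,z in((258,352,34),(345,345,50),(298,285,50),(388,322,50),(318,268,50))])
```

```text
side drawer_handle 0.57 [237.2 181.1] [535.9 216.8  50. ] [563.  262.5  -1.2]
side cabinet 0.85 [253.7 182.2] [601.8 220.7   0. ] [575.5 180.7  46.6]
floor [[445.0, 84.0, -5.0], [488.0, -12.0, 2.0], [421.0, -229.0, -1.0]]
tip [[494.0, 232.0, 34.0], [544.0, 179.0, 50.0], [556.0, 261.0, 50.0], [586.0, 177.0, 50.0], [581.0, 267.0, 50.0]]
top drawer_handle 0.98 [212.1 231.1] [546.5 228.2  50. ] [529.8 185.2 409.1]
top cabinet 0.96 [212.4 215.2] [608.6 232.3   0. ] [607.9 231.2   8.7]
```

```bash
python3 - <<'E'
from h import *
im=viewer.get_image('side'); print(ctrl.get_obs()['ee_pos'])
for v in range(176,196):
    print(v,' '.join('%d,%d,%d'%tuple(px2w(im,u,v)) for u in range(217,232,2)))
E
python3 -c "
import cv2;a=cv2.imread('pics/s2.png')[155:205,200:260];cv2.imwrite('pics/s2d.png',cv2.resize(a,None,fx=12,fy=12,interpolation=cv2.INTER_NEAREST))"
```

```text
[490.2325638  219.19950102  34.56040638]
176 524,328,0 473,217,111 464,186,139 481,205,115 489,208,107 497,209,102 503,207,99 561,297,-1
177 521,324,-1 474,219,105 474,207,113 482,209,107 491,212,99 495,207,100 502,207,95 559,294,-2
178 519,320,-1 473,219,100 476,211,105 478,202,110 492,215,92 494,206,97 502,208,90 556,290,-3
179 516,316,-2 -46,-763,1147 474,208,104 480,208,100 -46,-763,1147 494,207,91 500,205,89 553,286,-2
180 512,310,0 522,314,-9 477,216,91 477,203,101 487,207,92 491,203,92 499,204,86 550,281,-2
181 512,310,-3 516,303,-1 477,217,87 479,208,92 483,201,94 493,207,84 500,206,80 547,277,-2
182 509,306,-3 515,304,-6 476,215,85 477,204,92 487,209,82 494,210,77 501,209,73 545,275,-4
183 504,298,0 509,293,0 479,222,73 478,207,85 484,206,81 494,211,72 499,206,72 541,267,0
184 506,302,-8 508,292,-1 477,220,70 477,207,81 483,204,79 492,208,71 499,208,66 536,260,4
185 500,292,-1 504,285,0 480,227,59 477,208,76 484,207,72 492,209,65 498,207,63 536,260,-1
186 497,287,-1 504,287,-5 477,221,62 477,208,71 483,207,68 491,209,61 496,204,62 534,258,-3
187 494,284,-1 501,282,-4 506,277,-3 477,210,65 482,206,65 492,210,55 498,208,53 532,256,-4
188 490,277,1 496,274,0 502,270,0 478,213,58 481,204,63 517,258,-1 521,251,0 527,248,0
189 489,276,-1 493,268,1 499,267,-1 505,264,-2 481,205,58 514,253,0 519,248,0 523,241,2
190 487,274,-3 490,265,1 497,263,-1 501,257,0 506,253,0 510,247,1 517,245,0 521,238,1
191 484,268,-1 487,261,1 494,258,0 499,256,-2 507,255,-6 508,245,0 514,242,-1 519,236,0
192 481,265,-2 486,259,-1 491,255,-1 495,249,0 502,247,-2 508,244,-3 512,238,-1 516,232,0
193 479,260,-1 485,258,-4 489,252,-2 496,252,-6 499,243,-1 503,238,0 510,236,-3 516,233,-5
194 476,256,0 481,252,-1 485,245,1 493,247,-5 497,241,-3 501,234,-1 505,229,0 510,223,2
195 474,254,-3 480,252,-5 482,242,0 488,239,0 494,237,-3 497,229,1 504,227,-2 508,221,0
```

View pics/s2d.png

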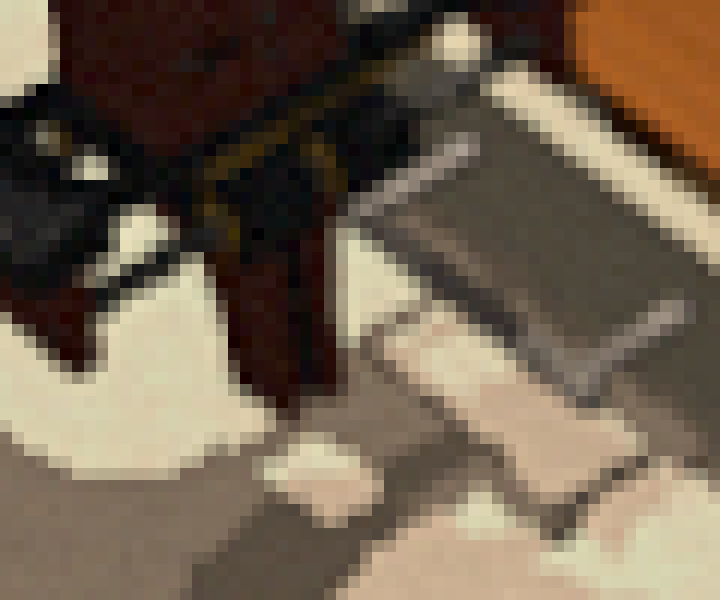

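The depth map puts the fingertips' visible end at z ≈ 53 where the reading says 34.5, so the fingers closed just above the bar (bar crop corners at (350,210) and (585,385)). I'll check the grasp offset, then test the finger length by touch on clear worktop.

Run:
```python
from h import *
print(ctrl.grasp_offset,[a for a in dir(ctrl) if a[0]!='_'])
```

```text
18.700000000000003 ['Unreachable', 'get_obs', 'grasp_offset']
```

Call:
play_rows --pt "-20 0 -8" --pt "0 0 -5" --pt "0 0 -5" --pt "0 0 0" --yaw '[0, 0, 0, 0]' --gripper 0.58

```text
t: 4.83
ee_pos: [469.8, 219.1, 15.7]
orientation: [-2.15, -2.29, 0.001]
ft_force: [1.0, 0.1, 0.2]
width: 27.6
grasp_force: 0.0
```

Call:
play_rows --pt "0 0 -4" --pt "0 0 -4" --pt "0 0 -3" --pt "0 0 0" --yaw '[0, 0, 0, 0]'

```text
t: 5.17
ee_pos: [469.5, 219.0, 4.9]
orientation: [-2.151, -2.29, 0.001]
ft_force: [-0.7, -0.1, 0.1]
width: 36.6
grasp_force: 0.0
```

Run:
```python
from h import *
im=viewer.get_image('side'); print(ctrl.get_obs()['ee_pos'])
for v in range(184,204,1):
    print(v,' '.join('%d,%d,%d'%tuple(px2w(im,u,v)) for u in range(212,230,2)))
```

```text
[469.53624575 219.027743     5.17927727]
184 428,183,131 433,181,129 441,184,121 446,180,121 510,288,0 514,283,0 486,217,67 488,206,74 496,209,68
185 426,182,128 434,184,122 441,185,116 446,180,117 510,289,-6 512,280,-1 -46,-763,1147 486,205,72 495,207,65
186 424,179,127 433,183,119 439,183,115 502,290,-6 501,275,5 510,276,-1 488,222,53 487,206,66 496,210,58
187 426,183,119 432,182,116 439,182,111 500,287,-7 503,278,-2 509,275,-4 485,217,55 486,207,61 492,205,59
188 426,184,114 431,182,112 490,284,-3 493,275,0 501,276,-5 503,267,0 487,223,44 485,205,60 493,208,52
189 424,182,112 440,201,87 449,205,78 491,273,-1 496,268,0 501,263,0 486,222,41 487,211,49 492,207,49
190 436,208,80 443,207,76 448,203,76 489,270,-1 497,270,-6 498,258,1 485,222,37 485,207,49 491,205,47
191 436,209,75 439,201,79 449,206,69 487,267,-2 492,262,-2 496,256,0 487,225,29 487,213,38 490,205,42
192 439,216,63 442,209,66 448,206,66 483,261,0 488,256,0 494,253,0 486,225,25 489,216,30 491,207,36
193 438,215,60 440,205,67 446,203,64 479,255,2 489,260,-8 492,250,-2 499,249,-6 486,213,29 490,207,31
194 440,220,50 438,202
[... 283 characters left out ...]
 441,227,30 442,214,40 442,200,52 471,243,-1 478,243,-6 481,235,-2 487,233,-4 493,229,-5 494,218,2
198 439,223,31 440,212,38 443,203,43 468,238,0 473,234,-1 479,232,-3 485,230,-5 488,220,0 494,219,-3
199 450,248,-1 441,214,32 442,202,40 467,238,-4 473,235,-5 474,224,1 481,223,-2 486,219,-2 491,214,-1
200 448,245,-2 452,239,0 443,206,32 464,233,-3 469,229,-3 474,224,-3 478,219,-2 483,214,0 486,206,3
201 447,244,-6 451,237,-2 441,203,31 462,230,-4 466,224,-2 471,221,-3 473,210,4 480,209,0 486,208,-3
202 445,241,-6 447,231,0 451,225,1 459,225,-2 462,219,0 468,216,-2 475,215,-6 477,206,0 484,205,-3
203 443,238,-7 445,227,0 451,225,-2 454,218,1 461,217,-2 465,210,0 471,209,-3 476,205,-3 480,198,0
```

Call:
play_rows --pt "0 0 -4" --pt "0 0 -4" --pt "0 0 0" --yaw '[0, 0, 0]'

```text
t: 5.47
ee_pos: [469.2, 219.0, -3.1]
orientation: [-2.151, -2.29, 0.001]
ft_force: [0.2, 0.6, -0.1]
width: 36.8
grasp_force: 0.0
```

Call:
play_rows --pt "0 0 -4" --pt "0 0 -2" --pt "0 0 0" --yaw '[0, 0, 0]'

```text
t: 5.72
ee_pos: [469.3, 219.0, -8.9]
orientation: [-2.151, -2.29, 0.001]
ft_force: [-0.2, 0.2, 0.5]
width: 36.8
grasp_force: 0.0
```

Call:
play_rows --pt "0 0 -3" --pt "0 0 -2" --pt "0 0 0" --yaw '[0, 0, 0]'

```text
t: 5.97
ee_pos: [469.3, 219.1, -13.8]
orientation: [-2.151, -2.29, 0.001]
ft_force: [-0.2, 0.0, -0.6]
width: 36.8
grasp_force: 0.0
```

Call:
play_rows --pt "0 0 -2" --pt "0 0 -2" --pt "0 0 0" --yaw '[0, 0, 0]'

```text
t: 6.22
ee_pos: [469.4, 219.0, -17.8]
orientation: [-2.151, -2.29, 0.001]
ft_force: [0.3, 0.6, 0.9]
width: 36.5
grasp_force: 0.0
```

Call:
play_rows --pt "0 0 -2" --pt "0 0 0" --yaw '[0, 0]'

```text
t: 6.38
ee_pos: [469.4, 219.1, -19.7]
orientation: [-2.151, -2.29, 0.0]
ft_force: [0.7, -0.3, -0.8]
width: 36.9
grasp_force: 0.0
```

Call:
play_rows --pt "0 0 -2" --pt "0 0 0" --yaw '[0, 0]'

```text
t: 6.55
ee_pos: [469.4, 219.0, -21.7]
orientation: [-2.151, -2.29, 0.001]
ft_force: [-0.1, 0.2, 0.6]
width: 37.0
grasp_force: 0.0
```

Call:
play_rows --pt "0 0 -2" --pt "0 0 0" --yaw '[0, 0]'

```text
t: 6.72
ee_pos: [469.7, 219.2, -22.6]
orientation: [2.151, 2.29, 0.0]
ft_force: [-2.3, -1.8, 12.0]
width: 37.0
grasp_force: 6.1
```

Call:
play_rows --pt "0 0 -2" --pt "0 0 0" --yaw '[0, 0]'

```text
t: 6.88
ee_pos: [469.7, 219.2, -22.8]
orientation: [2.151, 2.29, 0.0]
ft_force: [-8.2, -3.3, 38.7]
width: 36.7
grasp_force: 18.7
```

Contact occurs at reading −22.3, so the true tip is the reading + 22 mm. I'll correct for that from here on.

Call:
play_rows --pt "0 0 5" --pt "0 0 30" --pt "0 0 40" --pt "25 1 0" --pt "25 1 0" --pt "24 1 0" --pt "0 0 -15" --pt "0 0 0" --yaw '[0, 0, 0, 0, 0, 0, 0, 0]'

```text
t: 7.55
ee_pos: [543.7, 221.7, 33.1]
orientation: [-2.151, -2.289, 0.002]
ft_force: [-1.2, 0.1, 0.0]
width: 36.9
grasp_force: 0.0
```

Call:
play_rows --pt "0 0 -13" --pt "0 0 -12" --pt "0 0 0" --yaw '[0, 0, 0]'

```text
t: 7.8
ee_pos: [540.9, 221.3, 6.9]
orientation: [-2.149, -2.289, 0.007]
ft_force: [0.1, -0.3, 0.8]
width: 37.0
grasp_force: 0.0
```

Call:
play_rows --pt "0 0 0" --pt "0 0 0" --pt "0 0 0" --pt "0 0 0" --pt "0 0 0" --yaw '[0, 0, 0, 0, 0]' --gripper 0.95

```text
t: 8.22
ee_pos: [544.1, 222.4, 10.1]
orientation: [2.15, 2.29, 0.002]
ft_force: [1.0, 0.3, 0.1]
width: 9.2
grasp_force: 30.0
```

Call:
play_rows --pt "-10 -0.6 0" --pt "-20 -1.2 0" --pt "-20 -1.2 0" --pt "-20 -1.2 0" --pt "-20 -1.2 0" --pt "-20 -1.2 0" --pt "-20 -1.2 0" --pt "-20 -1.2 0" --yaw '[0, 0, 0, 0, 0, 0, 0, 0]'

```text
t: 8.88
ee_pos: [393.3, 213.1, 10.0]
orientation: [2.15, 2.289, 0.002]
ft_force: [2.9, -1.2, -2.0]
width: 8.6
grasp_force: 30.0
```

Call:
play_rows --pt "-10 -0.6 0" --pt "-4 0 0" --pt "0 0 0" --pt "0 0 0" --pt "0 0 0" --yaw '[0, 0, 0, 0, 0]'

```text
t: 9.3
ee_pos: [381.8, 213.3, 10.3]
orientation: [2.149, 2.289, 0.007]
ft_force: [6.0, -1.0, 0.2]
width: 9.3
grasp_force: 30.0
```

Call:
play_rows --pt "0 0 0" --pt "0 0 0" --pt "0 0 0" --pt "0 0 40" --pt "0 0 40" --pt "0 0 40" --pt "0 -40 10" --pt "0 -40 0" --yaw '[0, 0, 0, 0, 0, 0, 0, 0]' --gripper 0.58

```text
t: 9.97
ee_pos: [381.8, 133.7, 142.7]
orientation: [2.143, 2.293, 0.01]
ft_force: [0.8, -0.7, -0.2]
width: 36.7
grasp_force: 0.0
```

Call:
play_rows --pt "0 -40 0" --pt "0 -40 0" --pt "0 -40 0" --pt "0 -40 0" --pt "0 -40 0" --pt "0 0 0" --yaw '[-7, -7, -7, -7, -7, 0]'

```text
t: 10.47
ee_pos: [379.4, -72.9, 139.8]
orientation: [2.749, 1.518, 0.0]
ft_force: [1.0, 0.6, -0.0]
width: 37.0
grasp_force: 0.0
```

Run:
```python
from h import *
for n,(u0,v0,u1,v1) in(('side',(180,110,340,230)),('top',(160,170,270,290))):
    im=viewer.get_image(n); save(im,n+'3.png')
    a=cv2.imread(f'pics/{n}3.png')[v0:v1,u0:u1];cv2.imwrite(f'pics/{n}3c.png',cv2.resize(a,None,fx=5,fy=5,interpolation=cv2.INTER_CUBIC))
    for k,z in(('drawer_handle',50),('card1',14),('clip1_mouth',10),('clip4_mouth',10)):
        for o in models.landmark_of(im,k)[:6]: print(n,k,round(o['conf'],2),np.round(o['location'],1),px2w(im,*o['location'],z).round(1))
```

```text
side drawer_handle 0.89 [197.2 208.7] [370.5 198.5  50. ]
side card1 0.88 [217.4 175.4] [519.9 315.5  14. ]
side card1 0.77 [228.2 189.3] [509.7 236.9  14. ]
side card1 0.72 [362.8 276.7] [ 599.2 -292.4   14. ]
side card1 0.63 [253.4 208.7] [521.  113.5  14. ]
side clip1_mouth 0.57 [307.5 234.4] [584.4 -73.9  10. ]
side clip4_mouth 0.57 [359.9 276.4] [ 596.  -284.7   10. ]
top drawer_handle 0.77 [216.3 274. ] [390.4 215.   50. ]
top card1 0.83 [223.5 237.1] [524.8 190.5  14. ]
top card1 0.83 [247.2 232.7] [539.2 102.   14. ]
top card1 0.78 [207.3 240.7] [512.8 250.8  14. ]
top card1 0.63 [184.2 239.9] [517.8 336.2  14. ]
top clip1_mouth 0.67 [292.4 220. ] [583.1 -67.9  10. ]
top clip4_mouth 0.61 [354.6 215.4] [ 595.2 -301.6   10. ]
```

View pics/side3c.png

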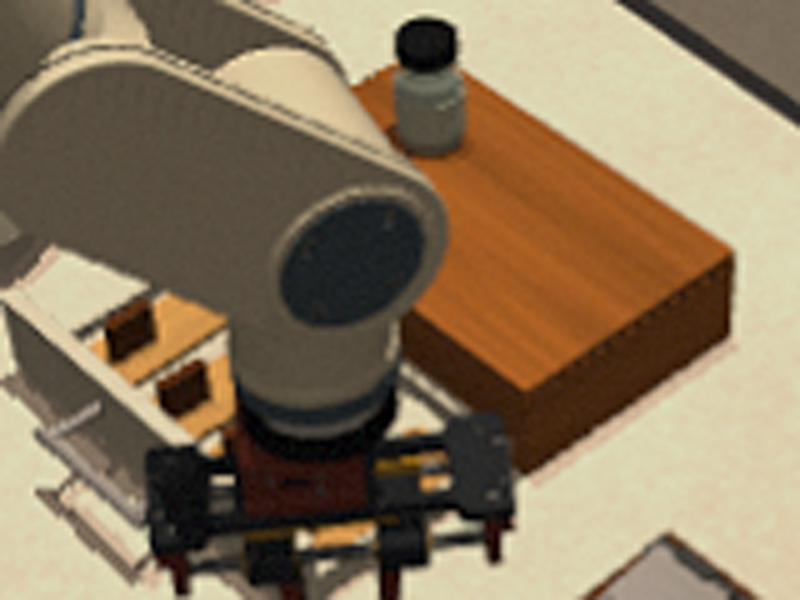

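View pics/top3c.png

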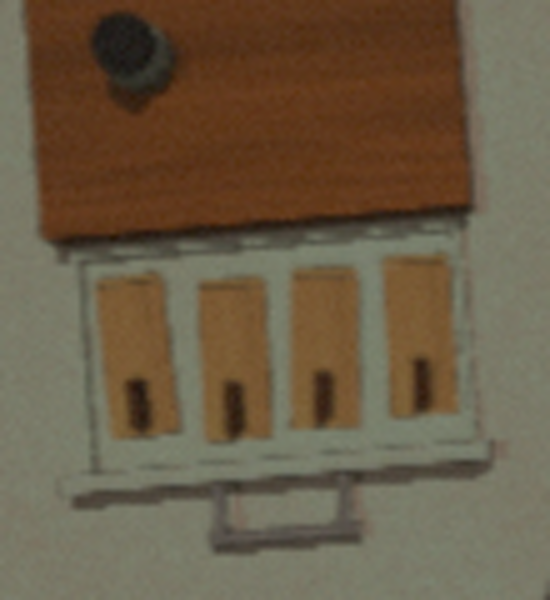

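The top crop shows the drawer open with four cards, plain edges toward the cabinet. Their centres are at about (135,355), (235,360), (325,350) and (420,335), and the dark bars are on the handle side. I'll fit each card from colour.

```bash
cat >> h.py <<'E'
def cards(im,box,z=20,hs=(0,1.6)):
    p=cv2.cvtColor(np.array(im['pixels']),cv2.COLOR_RGB2HSV); u0,v0,u1,v1=box
    m=((p[...,1]>110)&(p[...,2]>105)&(p[...,0]<30)).astype(np.uint8); q=np.zeros_like(m); q[v0:v1,u0:u1]=m[v0:v1,u0:u1]
    q=cv2.morphologyEx(q,cv2.MORPH_CLOSE,np.ones((3,3)))
    out=[]
    for c in cv2.findContours(q,cv2.RETR_EXTERNAL,cv2.CHAIN_APPROX_NONE)[0]:
        if cv2.contourArea(c)<120: continue
        w=np.array([px2w(im,*pt[0],z)[:2] for pt in c],np.float32)
        (cx,cy),(a,b),t=cv2.minAreaRect(w)
        if a<b: a,b,t=b,a,t+90
        t=(t+90)%180-90
        g=np.array([cx,cy])-36*np.array([np.cos(np.radians(t)),np.sin(np.radians(t))])
        out.append((cx,cy,t,a,b,*g))
    return sorted(np.round(out,1).tolist(),key=lambda r:r[1])
E
python3 - <<'E'
from h import *
im=viewer.get_image('top')
for r in cards(im,(160,215,270,275)): print(r)
p=cv2.cvtColor(np.array(im['pixels']),cv2.COLOR_RGB2HSV);print(p[240,206],p[230,244],p[255,206])
# dark bars
g=cv2.resize(np.array(im['pixels'])[230:262,175:255],None,fx=4,fy=4,interpolation=cv2.INTER_CUBIC); h=cv2.cvtColor(g,cv2.COLOR_RGB2HSV)
m=(h[...,2]<75).astype(np.uint8)
for c in cv2.findContours(m,cv2.RETR_EXTERNAL,cv2.CHAIN_APPROX_NONE)[0]:
    if cv2.contourArea(c)>60:
        (a,b),wh,t=cv2.minAreaRect(c); print('bar',px2w(im,175+(a+.5)/4-.5,230+(b+.5)/4-.5,50).round(1),wh,t)
E
```

```text
[526.0, 115.9, 2.5, 115.6, 47.2, 490.0, 114.3]
[515.9, 186.3, -0.9, 115.0, 48.1, 479.9, 186.9]
[510.9, 252.7, 2.5, 115.3, 47.1, 475.0, 251.1]
[514.6, 324.8, 5.5, 116.3, 47.9, 478.8, 321.3]
[ 16 145 123] [ 16 146 122] [ 15 168  56]
bar [472.2 249.5  50. ] (42.0, 13.0) 90.0
bar [477.6 318.4  50. ] (40.543914794921875, 14.37147331237793) 83.2901611328125
bar [479.3 184.5  50. ] (12.0, 41.0) 0.0
bar [487.1 112.9  50. ] (40.0, 11.0) 90.0
```

Call:
play_rows --pt "13.6 23.3 0" --pt "13.6 23.3 0" --pt "13.6 23.3 0" --pt "13.6 23.3 0" --pt "13.6 23.3 0" --pt "13.6 23.3 0" --pt "13.6 23.3 0" --pt "13.6 23.3 -30" --yaw '[-6.9, -6.9, -6.9, -6.9, -6.9, -6.9, -6.9, -6.9]'

```text
t: 11.68
ee_pos: [492.6, 121.4, 113.3]
orientation: [-3.139, -0.088, -0.014]
ft_force: [1.5, -0.7, 0.7]
width: 37.2
grasp_force: 0.0
```

Run:
```python
from h import *
im=viewer.get_image('top'); s=ctrl.get_obs(); print(s['ee_pos'].round(1),s['orientation'].round(3),s['qpos'].round(2))
p=cv2.cvtColor(np.array(im['pixels']),cv2.COLOR_RGB2HSV)
for u,v in((300,215),(311,215),(320,240),(311,250),(400,270),(310,200)): print(u,v,p[v,u])
```

```text
[490.7 123.4 105.3] [-3.14  -0.072 -0.   ] [0.22 0.39 1.96 0.   0.79 1.75]
300 215 [15 39 92]
311 215 [14 35 95]
320 240 [ 11 145  58]
311 250 [ 13 151  59]
400 270 [ 29  42 121]
310 200 [ 12 112  73]
```

Call:
play_rows --pt "-2 -10 -15" --pt "0 0 -30" --pt "0 0 -20" --pt "0 0 -15" --pt "0 0 0" --pt "0 0 0" --yaw '[0, 0, 0, 0, 0, 0]'

```text
t: 12.23
ee_pos: [485.4, 108.9, 28.9]
orientation: [3.14, 0.096, -0.003]
ft_force: [0.0, 0.7, 0.5]
width: 36.8
grasp_force: 0.0
```

Run:
```python
from h import *
im=viewer.get_image('top')
p=cv2.cvtColor(np.array(im['pixels']),cv2.COLOR_RGB2HSV)
def seg(m,z,amin,nm):
    q=np.zeros(m.shape,np.uint8); q[180:275,270:380]=m[180:275,270:380]
    for c in cv2.findContours(q,cv2.RETR_EXTERNAL,cv2.CHAIN_APPROX_NONE)[0]:
        if cv2.contourArea(c)>amin:
            w=np.array([px2w(im,*t[0],z)[:2] for t in c],np.float32); r=cv2.minAreaRect(w); print(nm,np.round(r[0],1),np.round(r[1],1),round(r[2],1))
b=((p[...,2]<105)|(p[...,1]>95)); seg(cv2.morphologyEx(b.astype(np.uint8),cv2.MORPH_OPEN,np.ones((5,5))),10,2000,'board')
seg((p[...,1]<75)&(p[...,2]<110),22,60,'clip')
```

```text
board [ 554.3 -185.7] [217.9 314.8] 4.1
clip [ 607.7 -187.3] [ 92.6 302.3] 6.3
```

Call:
play_rows --pt "0 0 -10" --pt "0 0 -8" --pt "0 0 0" --pt "0 0 0" --pt "0 0 0" --yaw '[0, 0, 0, 0, 0]'

```text
t: 12.7
ee_pos: [486.3, 108.7, 11.7]
orientation: [-3.14, -0.095, -0.0]
ft_force: [-0.3, 1.1, 0.2]
width: 36.7
grasp_force: 0.0
```

Call:
play_rows --pt "2 4.5 -6" --pt "0 0 0" --pt "0 0 0" --yaw '[-1, 0, 0]'

```text
t: 12.95
ee_pos: [488.3, 113.2, 5.7]
orientation: [3.141, 0.069, 0.0]
ft_force: [-0.1, 0.9, -0.2]
width: 37.2
grasp_force: 0.0
```

Call:
play_rows --pt "0 0 0" --pt "0 0 0" --pt "0 0 0" --pt "0 0 0" --pt "0 0 0" --yaw '[0, 0, 0, 0, 0]' --gripper 0.98

```text
t: 13.37
ee_pos: [488.3, 113.1, 5.7]
orientation: [3.141, 0.068, 0.0]
ft_force: [0.1, -0.8, 1.1]
width: 9.6
grasp_force: 30.0
```

Call:
play_rows --pt "0 0 15" --pt "0 0 35" --pt "0 0 35" --pt "0 0 30" --pt "0 -30 0" --pt "-3 -36 0" --pt "-4 -36 0" --pt "-3 -36 0" --yaw '[0, 0, 0, 0, 0, 0.5, 0.5, 0.5]'

```text
t: 14.03
ee_pos: [477.7, -26.0, 120.9]
orientation: [3.14, 0.111, 0.001]
ft_force: [1.2, 1.0, -1.2]
width: 9.8
grasp_force: 30.0
```

Call:
play_rows --pt "-3 -40 0" --pt "-3 -40 0" --pt "-3 -40 0" --pt "0 -40 0" --pt "0 -40 0" --pt "0 -40 0" --pt "0 -30 0" --pt "0 0 0" --yaw '[0, 0, 0, 0, 0, 0, 0, 0]'

```text
t: 14.7
ee_pos: [469.6, -300.2, 120.8]
orientation: [3.137, 0.102, 0.003]
ft_force: [-0.7, -0.8, -0.8]
width: 9.7
grasp_force: 30.0
```

Call:
play_rows --pt "0 0 -10" --pt "0 0 -20" --pt "0 0 -20" --pt "0 0 0" --pt "0 0 0" --yaw '[0, 0, 0, 0, 0]'

```text
t: 15.12
ee_pos: [468.1, -292.8, 69.2]
orientation: [-3.137, -0.111, 0.005]
ft_force: [-0.8, -0.1, -1.6]
width: 9.8
grasp_force: 30.0
```

Call:
play_rows --pt "1 -12 -15" --pt "0 0 -20" --pt "0 0 -16" --pt "0 0 -8" --pt "0 0 -4" --pt "0 0 -2" --pt "0 0 0" --pt "0 0 0" --yaw '[0, 0, 0, 0, 0, 0, 0, 0]'

```text
t: 15.78
ee_pos: [470.9, -307.0, 6.4]
orientation: [3.139, 0.109, 0.002]
ft_force: [-0.3, 0.1, -1.1]
width: 9.7
grasp_force: 30.0
```

Run:
```python
from h import *
im=viewer.get_image('top'); s=ctrl.get_obs(); print(s['ee_pos'].round(1),s['ft_force'].round(1),s['width'])
for r in cards(im,(270,180,380,275),z=18): print(r)
im=viewer.get_image('side'); save(im,'s4.png'); a=cv2.imread('pics/s4.png')[200:340,240:420];cv2.imwrite('pics/s4c.png',cv2.resize(a,None,fx=4,fy=4,interpolation=cv2.INTER_CUBIC))
```

```text
[ 470.8 -307.1    6.4] [ 0.4 -0.  -0.4] 9.448273080352788
[534.5, -299.8, -1.3, 63.4, 45.0, 498.5, -299.0]
```

View pics/s4c.png

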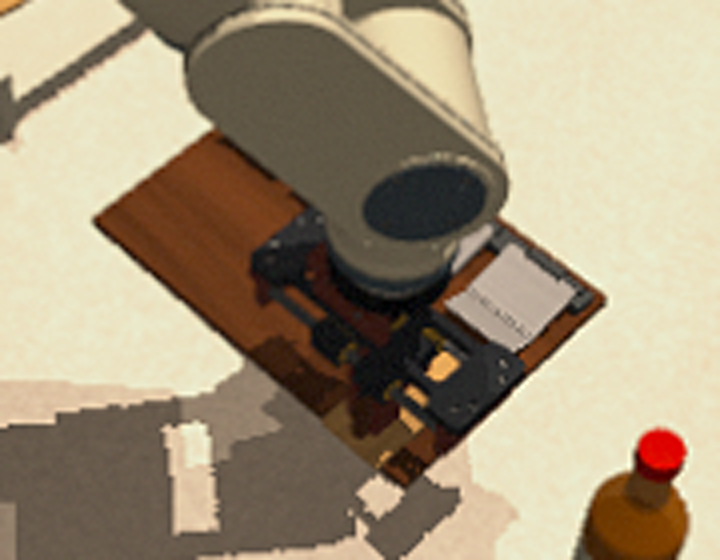

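The crop shows the card lying before the rightmost clip (clip plate at about (520,295)), between the closed fingers and the clip and in line with it. Next I lower it onto the board.

Call:
play_rows --pt "0 1 -2.5" --pt "0 0 -1.5" --pt "0 0 0" --pt "0 0 0" --yaw '[0, 0, 0, 0]'

```text
t: 16.22
ee_pos: [470.4, -305.9, 1.7]
orientation: [3.14, 0.108, 0.001]
ft_force: [0.6, -0.2, 1.4]
width: 9.9
grasp_force: 30.0
```

Call:
play_rows --pt "8 0.6 -0.5" --pt "8 0.6 0" --pt "8 0.6 0" --pt "6 0.4 0" --pt "6 0.4 0" --pt "6 0.4 0" --pt "6 0.4 0" --pt "0 0 0" --yaw '[0, 0, 0, 0, 0, 0, 0, 0]'

```text
t: 16.88
ee_pos: [517.5, -302.3, 1.6]
orientation: [-3.139, -0.109, 0.003]
ft_force: [-3.9, 0.4, 9.0]
width: 9.6
grasp_force: 30.0
```

Call:
play_rows --pt "6 0.4 0" --pt "6 0.4 0" --pt "6 0.4 0" --pt "4 0.3 0" --pt "2 0.1 0" --pt "0 0 0" --pt "0 0 0" --yaw '[0, 0, 0, 0, 0, 0, 0]'

```text
t: 17.47
ee_pos: [540.5, -300.7, 1.6]
orientation: [-3.139, -0.109, 0.005]
ft_force: [-7.6, 0.4, 11.4]
width: 9.7
grasp_force: 30.0
```

Call:
play_rows --pt "1.5 0.1 0" --pt "1.5 0.1 0" --pt "0 0 0" --pt "0 0 0" --yaw '[0, 0, 0, 0]'

```text
t: 17.8
ee_pos: [543.1, -300.5, 1.6]
orientation: [-3.139, -0.109, 0.006]
ft_force: [-9.4, -0.5, 12.7]
width: 9.8
grasp_force: 30.0
```

Call:
play_rows --pt "0 0 0" --pt "0 0 0" --pt "0 0 0" --pt "0 0 10" --pt "0 0 35" --pt "0 0 35" --pt "0 20 20" --pt "-5 40 0" --yaw '[0, 0, 0, 0, 0, 0, 0, 0]' --gripper 0.6

```text
t: 18.47
ee_pos: [545.1, -244.7, 107.0]
orientation: [3.134, 0.103, 0.017]
ft_force: [0.9, 0.1, 0.6]
width: 35.2
grasp_force: 0.0
```

Call:
play_rows --pt "-5 41 0" --pt "-5 41 0" --pt "-5 41 0" --pt "-5 41 0" --pt "-5 41 0" --pt "-10 40 0" --pt "-10 40 0" --pt "0 0 0" --yaw '[-1, -1, -1, -1, -1, 0, 0, 0]'

```text
t: 19.13
ee_pos: [493.3, 49.9, 101.5]
orientation: [-3.14, 0.02, 0.001]
ft_force: [-0.7, -0.4, 0.7]
width: 35.0
grasp_force: 0.0
```

Call:
play_rows --pt "-5 40 0" --pt "-5 40 0" --pt "-3 40 0" --pt "-1 21 0" --pt "0 0 0" --pt "0 0 0" --yaw '[0, 0, 0, 0, 0, 0]'

```text
t: 19.63
ee_pos: [481.4, 186.0, 101.4]
orientation: [-3.141, 0.024, -0.001]
ft_force: [-0.0, 0.1, 0.3]
width: 35.1
grasp_force: 0.0
```

Run:
```python
from h import *
im=viewer.get_image('top'); s=ctrl.get_obs(); print(s['ee_pos'].round(1),s['orientation'].round(3),s['width'])
for r in cards(im,(270,180,380,275),z=16): print(r)
print(cards(im,(160,215,270,275)))
```

```text
[481.3 185.  101.3] [ 3.141 -0.027  0.   ] 34.94561635278465
[[515.9, 325.3, 5.8, 114.5, 47.6, 480.1, 321.7]]
```

Call:
play_rows --pt "-1.5 1 -20" --pt "0 0 -30" --pt "0 0 -22" --pt "0 0 -14" --pt "0 0 -8" --pt "0 0 -2" --pt "0 0 0" --pt "0 0 0" --yaw '[0, 0, 0, 0, 0, 0, 0, 0]'

```text
t: 20.35
ee_pos: [480.5, 186.0, 5.8]
orientation: [-3.141, 0.03, -0.002]
ft_force: [0.0, -0.7, 0.5]
width: 35.3
grasp_force: 0.0
```

Call:
play_rows --pt "0 0 0" --pt "0 0 0" --pt "0 0 0" --pt "0 0 0" --pt "0 0 0" --yaw '[0, 0, 0, 0, 0]' --gripper 0.98

```text
t: 20.77
ee_pos: [480.0, 186.6, 5.5]
orientation: [-3.141, 0.028, -0.001]
ft_force: [-0.7, -0.5, 4.4]
width: 9.6
grasp_force: 30.0
```

Call:
play_rows --pt "0 0 15" --pt "0 0 35" --pt "0 0 35" --pt "0 0 20" --pt "0 -30 0" --pt "-3 -36 0" --pt "-4 -36 0" --pt "-3 -36 0" --yaw '[0, 0, 0, 0, 1, 1, 1, 1]'

```text
t: 21.43
ee_pos: [469.2, 47.4, 110.3]
orientation: [-3.14, -0.085, -0.001]
ft_force: [0.1, -0.1, -1.2]
width: 10.2
grasp_force: 30.0
```

Call:
play_rows --pt "-3 -40 0" --pt "-2 -40 0" --pt "0 -40 0" --pt "0 -40 0" --pt "0 -40 0" --pt "0 -40 0" --pt "0 -39 0" --pt "0 0 0" --yaw '[1, 0, 0, 0, 0, 0, 0, 0]'

```text
t: 22.1
ee_pos: [465.6, -236.7, 110.6]
orientation: [3.137, 0.102, 0.004]
ft_force: [0.3, -0.0, -0.3]
width: 9.5
grasp_force: 30.0
```

Call:
play_rows --pt "0 0 -20" --pt "0 0 -30" --pt "0 0 -25" --pt "0 0 -15" --pt "0 0 -5" --pt "0 0 0" --pt "0 0 0" --yaw '[0, 0, 0, 0, 0, 0, 0]'

```text
t: 22.68
ee_pos: [465.0, -230.5, 15.4]
orientation: [3.14, 0.109, 0.0]
ft_force: [-0.2, 0.1, -0.3]
width: 9.8
grasp_force: 30.0
```

Call:
play_rows --pt "0 0 -8" --pt "0 0 -4" --pt "0 0 -2" --pt "0 0 0" --pt "0 0 0" --yaw '[0, 0, 0, 0, 0]'

```text
t: 23.1
ee_pos: [465.0, -230.8, 1.4]
orientation: [3.139, 0.109, 0.001]
ft_force: [-0.3, 0.8, 1.9]
width: 9.9
grasp_force: 30.0
```

Run:
```python
from h import *
im=viewer.get_image('top')
for r in cards(im,(270,180,380,275),z=16): print(r)
```

Call:
play_rows --pt "8 0.6 0" --pt "8 0.6 0" --pt "8 0.6 0" --pt "6 0.4 0" --pt "6 0.4 0" --pt "6 0.4 0" --pt "6 0.4 0" --pt "0 0 0" --yaw '[0, 0, 0, 0, 0, 0, 0, 0]'

```text
t: 23.82
ee_pos: [512.5, -226.9, 1.2]
orientation: [-3.139, -0.109, 0.003]
ft_force: [-2.4, 0.8, 7.5]
width: 9.5
grasp_force: 30.0
```

Call:
play_rows --pt "6 0.4 0" --pt "6 0.4 0" --pt "6 0.4 0" --pt "4 0.3 0" --pt "2.5 0.1 0" --pt "0 0 0" --pt "0 0 0" --yaw '[0, 0, 0, 0, 0, 0, 0]'

```text
t: 24.4
ee_pos: [536.0, -225.2, 1.2]
orientation: [-3.139, -0.109, 0.005]
ft_force: [-7.3, 0.4, 9.2]
width: 9.8
grasp_force: 30.0
```

Call:
play_rows --pt "1.5 0.1 0" --pt "0 0 0" --pt "0 0 0" --yaw '[0, 0, 0]'

```text
t: 24.65
ee_pos: [536.9, -225.1, 1.2]
orientation: [-3.139, -0.109, 0.006]
ft_force: [-8.5, 1.1, 11.5]
width: 9.9
grasp_force: 30.0
```

Call:
play_rows --pt "0 0 0" --pt "0 0 0" --pt "0 0 0" --pt "0 0 10" --pt "0 0 35" --pt "0 0 35" --pt "0 20 20" --pt "-5 40 0" --yaw '[0, 0, 0, 0, 0, 0, 0, 0]' --gripper 0.6

```text
t: 25.32
ee_pos: [538.8, -169.0, 106.7]
orientation: [3.135, 0.103, 0.017]
ft_force: [1.2, -0.2, -0.1]
width: 34.8
grasp_force: 0.0
```

Call:
play_rows --pt "-5 41 0" --pt "-5 41 0" --pt "-5 41 0" --pt "-5 41 0" --pt "-5 41 0" --pt "-10 40 0" --pt "-10 40 0" --pt "0 0 0" --yaw '[-1.5, 0, 0, 0, 0, 0, 0, 0]'

```text
t: 25.98
ee_pos: [487.3, 125.2, 101.7]
orientation: [-3.139, -0.076, -0.001]
ft_force: [-1.4, -0.4, 0.4]
width: 35.1
grasp_force: 0.0
```

Call:
play_rows --pt "-5 40 0" --pt "-5 40 0" --pt "-2 40 0" --pt "-1 10 0" --pt "0 0 0" --pt "0 0 0" --yaw '[0, 0, 0, 0, 0, 0]'

```text
t: 26.48
ee_pos: [475.6, 249.1, 101.2]
orientation: [3.14, 0.07, -0.0]
ft_force: [-0.0, -0.1, 0.1]
width: 35.3
grasp_force: 0.0
```

Run:
```python
from h import *
im=viewer.get_image('top'); s=ctrl.get_obs(); print(s['ee_pos'].round(1),s['orientation'].round(3),s['width'])
save(im,'t5.png')
print(cards(im,(160,215,270,275)))
p=cv2.imread('pics/t5.png')
cv2.imwrite('pics/t5c.png',np.hstack([cv2.resize(p[170:290,165:265],None,fx=4,fy=4,interpolation=cv2.INTER_CUBIC),cv2.resize(p[170:290,280:380],None,fx=4,fy=4,interpolation=cv2.INTER_CUBIC)]))
```

```text
[475.6 248.3 101. ] [ 3.14e+00  6.80e-02 -1.00e-03] 34.86834596032231
[]
```

View pics/t5c.png

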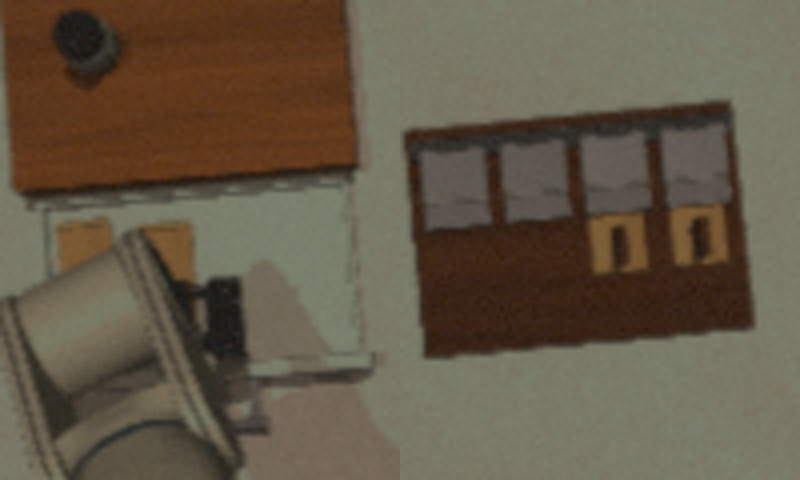

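The crop shows two cards under the two rightmost clips, at (618,243) and (700,235), seated and straight, though about 3–4 mm toward −y. The third card is still in place under the gripper.

Call:
play_rows --pt "-1 2 -20" --pt "0 0 -30" --pt "0 0 -22" --pt "0 0 -14" --pt "0 0 -8" --pt "0 0 -1.5" --pt "0 0 0" --pt "0 0 0" --yaw '[0, 0, 0, 0, 0, 0, 0, 0]'

```text
t: 27.2
ee_pos: [475.5, 251.1, 6.4]
orientation: [-3.14, -0.066, -0.002]
ft_force: [-0.5, 0.4, 0.4]
width: 35.4
grasp_force: 0.0
```

Call:
play_rows --pt "0 0 0" --pt "0 0 0" --pt "0 0 0" --pt "0 0 0" --pt "0 0 0" --yaw '[0, 0, 0, 0, 0]' --gripper 0.98

```text
t: 27.62
ee_pos: [474.9, 251.7, 6.0]
orientation: [-3.141, -0.068, -0.001]
ft_force: [-1.1, -0.3, 3.7]
width: 9.5
grasp_force: 30.0
```

Call:
play_rows --pt "0 0 15" --pt "0 0 35" --pt "0 0 35" --pt "0 0 20" --pt "0 -30 0" --pt "-3 -36 0" --pt "-4 -36 0" --pt "-3 -36 0" --yaw '[0, 0, 0, 0, 0.5, 0.5, 0.5, 0]'

```text
t: 28.28
ee_pos: [464.1, 112.4, 110.8]
orientation: [-3.14, -0.112, -0.0]
ft_force: [0.2, -0.4, -0.6]
width: 9.5
grasp_force: 30.0
```

Call:
play_rows --pt "-3 -40 0" --pt "-2.5 -40 0" --pt "0 -40 0" --pt "0 -40 0" --pt "0 -40 0" --pt "0 -40 0" --pt "0 -27 0" --pt "0 0 0" --yaw '[0, 0, 0, 0, 0, 0, 0, 0]'

```text
t: 28.95
ee_pos: [459.8, -157.8, 110.9]
orientation: [3.138, 0.102, 0.003]
ft_force: [0.2, 0.4, -0.6]
width: 9.8
grasp_force: 30.0
```

Call:
play_rows --pt "0 0 -20" --pt "0 0 -30" --pt "0 0 -25" --pt "0 0 -15" --pt "0 0 -5" --pt "0 0 0" --pt "0 0 0" --yaw '[0, 0, 0, 0, 0, 0, 0]'

```text
t: 29.53
ee_pos: [459.5, -153.2, 15.9]
orientation: [-3.14, -0.109, -0.0]
ft_force: [1.0, -0.1, -0.7]
width: 9.7
grasp_force: 30.0
```

Call:
play_rows --pt "0 0 -8" --pt "0 0 -4" --pt "0 0 -2.3" --pt "0 0 0" --pt "0 0 0" --yaw '[0, 0, 0, 0, 0]'

```text
t: 29.95
ee_pos: [459.6, -153.6, 1.7]
orientation: [3.139, 0.108, 0.002]
ft_force: [-0.8, -0.5, 4.2]
width: 9.8
grasp_force: 30.0
```

Call:
play_rows --pt "8 0.6 0" --pt "8 0.6 0" --pt "8 0.6 0" --pt "6 0.4 0" --pt "6 0.4 0" --pt "6 0.4 0" --pt "6 0.4 0" --pt "0 0 0" --yaw '[0, 0, 0, 0, 0, 0, 0, 0]'

```text
t: 30.62
ee_pos: [506.3, -149.9, 1.4]
orientation: [-3.139, -0.109, 0.004]
ft_force: [-5.1, 0.7, 7.8]
width: 9.8
grasp_force: 30.0
```

Call:
play_rows --pt "6 0.4 0" --pt "6 0.4 0" --pt "6 0.4 0" --pt "4 0.3 0" --pt "3 0.1 0" --pt "0 0 0" --pt "0 0 0" --yaw '[0, 0, 0, 0, 0, 0, 0]'

```text
t: 31.2
ee_pos: [530.4, -148.2, 1.4]
orientation: [-3.139, -0.109, 0.005]
ft_force: [-6.9, 0.4, 9.2]
width: 9.9
grasp_force: 30.0
```

Call:
play_rows --pt "1.5 0.1 0" --pt "0 0 0" --pt "0 0 0" --yaw '[0, 0, 0]'

```text
t: 31.45
ee_pos: [531.2, -148.1, 1.4]
orientation: [-3.139, -0.109, 0.007]
ft_force: [-8.6, -0.6, 11.2]
width: 9.7
grasp_force: 30.0
```

Call:
play_rows --pt "0 0 0" --pt "0 0 0" --pt "0 0 0" --pt "0 0 10" --pt "0 0 35" --pt "0 0 35" --pt "0 20 20" --pt "-5 40 0" --yaw '[0, 0, 0, 0, 0, 0, 0, 0]' --gripper 0.6

```text
t: 32.12
ee_pos: [533.8, -91.1, 106.7]
orientation: [3.137, 0.103, 0.017]
ft_force: [0.4, 0.7, 0.7]
width: 35.0
grasp_force: 0.0
```

Call:
play_rows --pt "-5 41 0" --pt "-5 41 0" --pt "-5 41 0" --pt "-5 41 0" --pt "-5 41 0" --pt "-10 40 0" --pt "-6 40 0" --pt "0 0 0" --yaw '[1.6, 0, 0, 0, 0, 0, 0, 0]'

```text
t: 32.78
ee_pos: [487.3, 202.6, 102.3]
orientation: [-3.135, -0.161, -0.003]
ft_force: [0.5, -0.0, -0.1]
width: 35.1
grasp_force: 0.0
```

Call:
play_rows --pt "-5 40 0" --pt "-2 40 0" --pt "0 40 0" --pt "0 3 0" --pt "0 0 0" --pt "0 0 0" --yaw '[0, 0, 0, 0, 0, 0]'

```text
t: 33.28
ee_pos: [480.5, 318.8, 101.3]
orientation: [3.137, 0.154, -0.001]
ft_force: [0.3, 0.3, 0.0]
width: 35.1
grasp_force: 0.0
```

Run:
```python
from h import *
im=viewer.get_image('top'); s=ctrl.get_obs(); print(s['ee_pos'].round(1),s['orientation'].round(3),s['width'])
save(im,'t6.png')
p=cv2.imread('pics/t6.png')
cv2.imwrite('pics/t6c.png',np.hstack([cv2.resize(p[170:290,165:265],None,fx=4,fy=4,interpolation=cv2.INTER_CUBIC),cv2.resize(p[170:290,280:380],None,fx=4,fy=4,interpolation=cv2.INTER_CUBIC)]))
```

```text
[480.5 318.1 101.2] [ 3.137e+00  1.520e-01 -1.000e-03] 35.11005400737767
```

View pics/t6c.png

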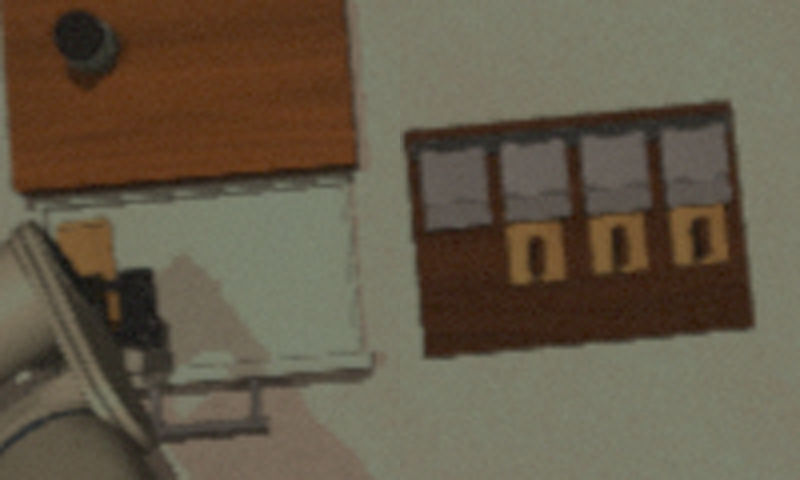

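Three cards are seated, at (537,252), (618,243) and (700,235). The last card is still in place in the drawer at (85,260). Next I grasp it.

Call:
play_rows --pt "-2 2 -20" --pt "0 0 -30" --pt "0 0 -22" --pt "0 0 -14" --pt "0 0 -8" --pt "0 0 -1.7" --pt "0 0 0" --pt "0 0 0" --yaw '[0, 0, 0, 0, 0, 0, 0, 0]'

```text
t: 34.0
ee_pos: [479.5, 321.3, 6.4]
orientation: [-3.137, -0.151, -0.002]
ft_force: [0.2, -0.6, -0.3]
width: 35.2
grasp_force: 0.0
```

Call:
play_rows --pt "0 0 0" --pt "0 0 0" --pt "0 0 0" --pt "0 0 0" --pt "0 0 0" --yaw '[0, 0, 0, 0, 0]' --gripper 0.98

```text
t: 34.42
ee_pos: [478.9, 321.8, 6.0]
orientation: [-3.138, -0.153, -0.001]
ft_force: [-0.0, -0.5, 3.7]
width: 9.9
grasp_force: 30.0
```

Call:
play_rows --pt "0 0 15" --pt "0 0 35" --pt "0 0 35" --pt "0 0 20" --pt "-4 -30 0" --pt "-5 -36 0" --pt "-5 -36 0" --pt "-5 -36 0" --yaw '[0, 0, 0, 0, -0.5, -0.5, -0.6, 0]'

```text
t: 35.08
ee_pos: [459.1, 182.5, 110.7]
orientation: [-3.14, -0.11, -0.001]
ft_force: [-0.1, -1.0, -0.2]
width: 10.1
grasp_force: 30.0
```

Call:
play_rows --pt "-3 -40 0" --pt "-3 -40 0" --pt "0 -40 0" --pt "0 -40 0" --pt "0 -40 0" --pt "0 -40 0" --pt "0 -22 0" --pt "0 0 0" --yaw '[0, 0, 0, 0, 0, 0, 0, 0]'

```text
t: 35.75
ee_pos: [453.9, -81.9, 110.8]
orientation: [3.139, 0.102, 0.001]
ft_force: [0.7, 0.5, 0.1]
width: 9.7
grasp_force: 30.0
```

Call:
play_rows --pt "0 0 -20" --pt "0 0 -30" --pt "0 0 -25" --pt "0 0 -15" --pt "0 0 -5" --pt "0 0 0" --pt "0 0 0" --yaw '[0, 0, 0, 0, 0, 0, 0]'

```text
t: 36.33
ee_pos: [454.0, -78.1, 15.9]
orientation: [-3.14, -0.109, -0.0]
ft_force: [1.0, 0.4, -0.1]
width: 9.9
grasp_force: 30.0
```

Call:
play_rows --pt "0 0 -8" --pt "0 0 -4" --pt "0 0 -2.3" --pt "0 0 0" --pt "0 0 0" --yaw '[0, 0, 0, 0, 0]'

```text
t: 36.75
ee_pos: [454.2, -78.5, 1.7]
orientation: [3.14, 0.108, 0.002]
ft_force: [-1.2, 0.7, 4.1]
width: 10.0
grasp_force: 30.0
```

Call:
play_rows --pt "8 0.6 0" --pt "8 0.6 0" --pt "8 0.6 0" --pt "6 0.4 0" --pt "6 0.4 0" --pt "6 0.4 0" --pt "6 0.4 0" --pt "0 0 0" --yaw '[0, 0, 0, 0, 0, 0, 0, 0]'

```text
t: 37.42
ee_pos: [500.9, -74.8, 1.2]
orientation: [-3.139, -0.109, 0.004]
ft_force: [-3.4, 0.2, 1.4]
width: 9.6
grasp_force: 30.0
```

Call:
play_rows --pt "6 0.4 0" --pt "6 0.4 0" --pt "6 0.4 0" --pt "4 0.3 0" --pt "4.5 0.2 0" --pt "0 0 0" --pt "0 0 0" --yaw '[0, 0, 0, 0, 0, 0, 0]'

```text
t: 38.0
ee_pos: [527.5, -73.2, 1.1]
orientation: [-3.139, -0.109, 0.003]
ft_force: [-3.8, 0.4, 4.7]
width: 9.5
grasp_force: 30.0
```

Call:
play_rows --pt "0 0 0" --pt "0 0 0" --pt "0 0 0" --pt "0 0 10" --pt "0 0 35" --pt "0 0 35" --pt "-10 20 30" --pt "-20 35 0" --yaw '[0, 0, 0, 0, 0, 0, 0, 0]' --gripper 0.6

```text
t: 38.67
ee_pos: [504.8, -19.9, 117.5]
orientation: [3.138, 0.103, 0.021]
ft_force: [1.6, 1.0, -0.5]
width: 35.1
grasp_force: 0.0
```

Call:
play_rows --pt "-20 35 0" --pt "-20 35 0" --pt "-20 35 0" --pt "-20 35 0" --pt "-20 35 0" --pt "-20 30 0" --pt "-17 23 0" --pt "0 0 0" --yaw '[0, 0, 0, 0, 0, 0, 0, 0]' --gripper 0.98

```text
t: 39.33
ee_pos: [358.9, 212.6, 111.9]
orientation: [-3.139, -0.115, -0.0]
ft_force: [0.2, -0.7, 0.4]
width: 1.8
grasp_force: 0.0
```

Run:
```python
from h import *
s=ctrl.get_obs(); print(s['ee_pos'].round(1),s['orientation'].round(3),s['width'])
im=viewer.get_image('top'); save(im,'t7.png'); p=cv2.imread('pics/t7.png')
im=viewer.get_image('side'); save(im,'s7.png'); q=cv2.imread('pics/s7.png')
o=models.landmark_of(im,'drawer_handle')[:1]; print([(px2w(im,*i['location'],50).round(),i['conf']) for i in o])
cv2.imwrite('pics/t7c.png',np.hstack([cv2.resize(p[190:290,285:375],None,fx=4,fy=4,interpolation=cv2.INTER_CUBIC),cv2.resize(q[205:305,285:395],None,fx=4,fy=4,interpolation=cv2.INTER_CUBIC)]))
```

```text
[358.9 212.6 111.9] [-3.139 -0.115 -0.   ] 1.8364711416696746
[(array([370., 201.,  50.]), 0.75)]
```

View pics/t7c.png

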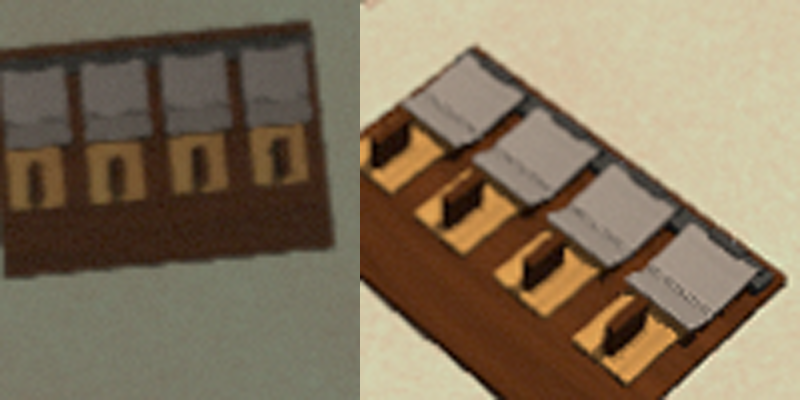

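All four cards are seated evenly under their clips (left crop: bars at (35,178), (118,175), (200,168), (282,158)). Now I push the drawer shut by its handle.

Call:
play_rows --pt "-3 -1 -30" --pt "0 0 -30" --pt "0 0 -25" --pt "0 0 -12" --pt "0 0 0" --pt "10 0.6 0" --pt "12 0.7 0" --pt "0 0 0" --yaw '[0, 0, 0, 0, 0, 0, 0, 0]'

```text
t: 40.15
ee_pos: [384.7, 210.9, 15.6]
orientation: [-3.137, -0.107, -0.008]
ft_force: [-0.1, -0.2, 0.2]
width: 2.2
grasp_force: 0.0
```

Call:
play_rows --pt "15 0.9 0" --pt "18 1.1 0" --pt "18 1.1 0" --pt "18 1.1 0" --pt "18 1.1 0" --pt "18 1.1 0" --pt "18 1.1 0" --pt "0 0 0" --yaw '[0, 0, 0, 0, 0, 0, 0, 0]'

```text
t: 40.82
ee_pos: [508.4, 218.3, 16.0]
orientation: [-3.138, -0.107, -0.01]
ft_force: [-0.0, -0.2, -0.0]
width: 1.9
grasp_force: 0.0
```

Call:
play_rows --pt "8 0.5 0" --pt "6 0.4 0" --pt "3 0.2 0" --pt "0 0 0" --yaw '[0, 0, 0, 0]'

```text
t: 41.15
ee_pos: [520.8, 218.7, 14.6]
orientation: [-3.139, -0.109, -0.001]
ft_force: [-0.1, 0.0, 0.5]
width: 1.5
grasp_force: 0.0
```

Call:
play_rows --pt "2 0.1 0" --pt "2 0.1 0" --pt "0 0 0" --yaw '[0, 0, 0]'

```text
t: 41.4
ee_pos: [524.2, 218.8, 14.3]
orientation: [3.14, 0.109, -0.0]
ft_force: [-1.2, 0.3, -0.2]
width: 1.6
grasp_force: 0.3
```

Call:
play_rows --pt "2 0.1 0" --pt "2 0.1 0" --pt "0 0 0" --yaw '[0, 0, 0]'

```text
t: 41.65
ee_pos: [528.5, 219.0, 14.2]
orientation: [-3.14, -0.109, -0.0]
ft_force: [-0.7, 0.9, 0.7]
width: 1.6
grasp_force: 0.2
```

Call:
play_rows --pt "1.5 0.1 0" --pt "1.5 0.1 0" --pt "0 0 0" --yaw '[0, 0, 0]'

```text
t: 41.9
ee_pos: [531.5, 219.2, 14.2]
orientation: [-3.14, -0.109, -0.0]
ft_force: [-0.7, 1.0, -1.2]
width: 1.8
grasp_force: 0.3
```

Call:
play_rows --pt "1.5 0.1 0" --pt "1.5 0.1 0" --pt "0 0 0" --yaw '[0, 0, 0]'

```text
t: 42.15
ee_pos: [534.6, 219.4, 14.2]
orientation: [-3.14, -0.109, -0.0]
ft_force: [-1.8, 0.4, -1.4]
width: 1.5
grasp_force: 0.3
```

Call:
play_rows --pt "1.5 0.1 0" --pt "1.5 0.1 0" --pt "0 0 0" --yaw '[0, 0, 0]'

```text
t: 42.4
ee_pos: [535.3, 219.3, 14.1]
orientation: [3.139, 0.108, -0.006]
ft_force: [-7.0, -0.2, 4.6]
width: 1.5
grasp_force: 3.7
```

Run:
```python
from h import *
s=ctrl.get_obs(); print(s['ee_pos'].round(1),s['ft_force'].round(1))
im=viewer.get_image('side'); save(im,'s8.png'); q=cv2.imread('pics/s8.png')
cv2.imwrite('pics/s8c.png',cv2.resize(q[100:240,160:340],None,fx=4,fy=4,interpolation=cv2.INTER_CUBIC))
```

```text
[535.3 219.3  14.1] [-7.  -0.2  4.6]
```

View pics/s8c.png

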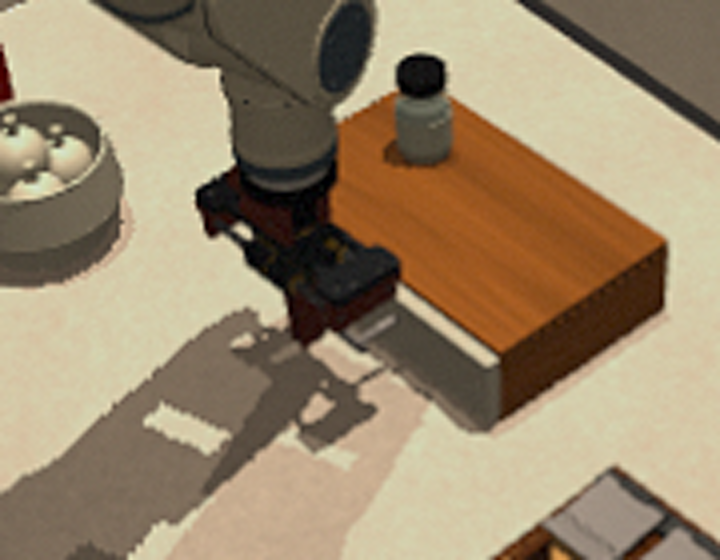

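The crop shows the drawer front flush with the carcase at (450,350), and the force jump marks the shut stop. I'll give one more firm nudge, back off, raise clear and check the final state.

Call:
play_rows --pt "1.5 0 0" --pt "0 0 0" --pt "-15 -1 0" --pt "-20 -1 0" --pt "-10 0 20" --pt "0 0 40" --pt "0 0 40" --pt "0 0 0" --yaw '[0, 0, 0, 0, 0, 0, 0, 0]'

```text
t: 43.12
ee_pos: [498.5, 219.5, 121.1]
orientation: [-3.136, -0.109, -0.018]
ft_force: [2.1, 0.7, 0.3]
width: 1.6
grasp_force: 0.0
```

Call:
play_rows --pt "-35 0 10" --pt "-35 0 0" --pt "-35 0 0" --pt "0 0 0" --pt "0 0 0" --yaw '[0, 0, 0, 0, 0]'

```text
t: 43.53
ee_pos: [387.8, 217.6, 124.4]
orientation: [-3.14, -0.111, -0.001]
ft_force: [-0.4, 0.6, -0.5]
width: 2.1
grasp_force: 0.0
```

Run:
```python
from h import *
s=ctrl.get_obs(); print(s['ee_pos'].round(1),s['ft_force'].round(1))
im=viewer.get_image('top'); save(im,'t9.png'); p=cv2.imread('pics/t9.png')
im2=viewer.get_image('side')
for i in(im,im2):
    for k,z in(('drawer_handle',50),('sauce',0),('basket',0),('spice',80)):
        print(k,[px2w(i,*o['location'],z).round(1).tolist() for o in models.landmark_of(i,k)[:1]])
cv2.imwrite('pics/t9c.png',cv2.resize(p[160:285,160:380],None,fx=3.6,fy=3.6,interpolation=cv2.INTER_CUBIC))
```

```text
[387.8 217.6 124.4] [-0.4  0.6 -0.5]
drawer_handle [[561.5, 229.1, 50.0]]
sauce [[499.3, -482.5, 0.0]]
basket [[453.0, 532.9, 0.0]]
spice [[749.5, 316.2, 80.0]]
drawer_handle [[548.6, 225.5, 50.0]]
sauce [[494.9, -488.8, 0.0]]
basket [[471.5, 526.0, 0.0]]
spice [[715.1, 310.5, 80.0]]
```

View pics/t9c.png

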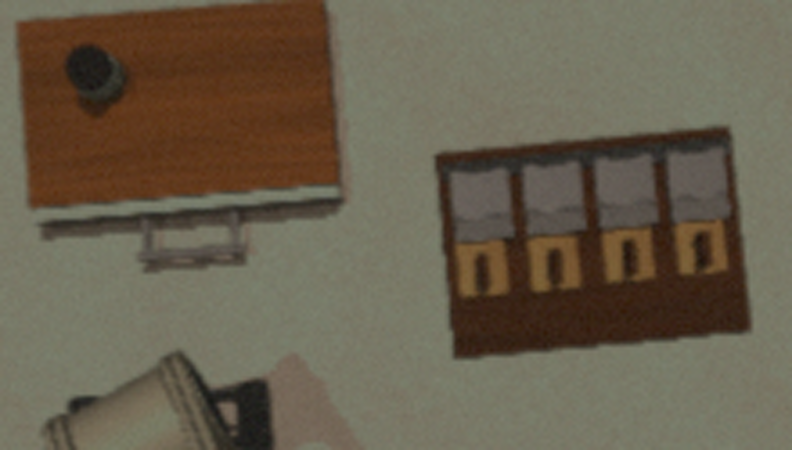

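Run:
```python
from h import *
im=viewer.get_image('top'); g=np.array(im['pixels']).astype(float)
x=np.array([.9975,.0706])
for k,y in enumerate((112,37,-37,-112)):
    o=np.array([591.7,-184])+y*np.array([-.0706,.9975])
    # profile of red channel along the board x at several lateral offsets, at z=16
    T=np.linalg.inv(np.array(im['T'])); K=np.array([[im['fx'],0,im['cx']],[0,im['fy'],im['cy']],[0,0,1.]])
    ss=np.arange(-170,-40,1.)
    pr=[]
    for off in(-14,-18,10,14):
        w=np.array([[*(o+s*x+off*np.array([-.0706,.9975])),14] for s in ss])
        c=w@T[:3,:3].T+T[:3,3]; c[:,1:]*=-1
        uv=cv2.projectPoints(c,np.zeros(3),np.zeros(3),K,np.array(im['dist_coeffs'],float))[0][:,0].astype(np.float32)
        pr.append(cv2.remap(g[...,0].astype(np.float32),uv[:,0],uv[:,1],cv2.INTER_LINEAR)[:,0])
    p=cv2.GaussianBlur(np.mean(pr,0)[None],(9,1),0)[0]; d=np.diff(p)
    print(k+1,'card rear',ss[60:][np.argmax(d[60:110])],'board front',ss[np.argmin(d[:50])])
```

```text
1 card rear -81.0 board front -146.0
2 card rear -83.0 board front -146.0
3 card rear -80.0 board front -146.0
4 card rear -80.0 board front -146.0
```

Rear edges read −80 to −83 mm, which puts the card centres at −20 to −23, inside the −32 to −14 band. The drawer is shut and the arm is clear, so I'm handing in.

```bash
python3 -c "
from workcell import ticket
print(ticket.close_job())"
```

```text
the job is handed in; nothing more can be done
None
```

The job is handed in, with no verdict returned: all four cards measured up to the stop under their own clips, the drawer looked fully shut, and the bottle, jar and basket were never touched.

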